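# Load the synthesiser's reagent bottles in running order

## Robot

A 7-joint arm with a two-finger parallel gripper is mounted at the origin on the work surface. World frame = base frame: x ahead of the robot, y to its left, z up, the work surface at z = 0. Lengths are in m, angles in rad, forces in N, time in s.
With the tool pointing down it reaches from about 0.375 to 0.925 m from the base axis. Payload 3.1 kg.
Tool frame: the origin (TCP) lies at the very end of the fingers, on their centre line; the grasp point (between the pads) lies 19 mm behind it (bot.pinch_z is the distance from the TCP to the grasp point, in m); z points along the fingers, y is the direction in which the jaws open and shut (so a half turn about z gives the same grasp; the last joint's range is limited). The gripper opens to 85 mm and grips with 20 to 120 N. Pads are 22 mm wide; open, the fingers measure 114 mm over their backs; the gripper's body (76 mm by 85 mm) begins 54 mm behind the grasp point. The pads swing forward as they close: fully open they stand 13 mm farther back than shut.
Start: joints at [1.192, 0.383, 0.044, 1.598, -0.018, 1.161, -0.05], TCP at [0.18, -0.625, 0.194] pointing down, gripper open.
Joint ranges: [-2.61, 2.61], [-0.41, 2.15], [-1.48, 1.57], [0, 2.5], [-1.57, 4.71], [0.05, 1.97], [-2.85, 2.85]. Speed limits (rad/s): [2.79, 2.79, 3.14, 3.14, 3.14, 3.14, 3.14].

## Interface

Orientations are given as a unit quaternion [w, x, y, z].
In Python, from workcell import bot gives the robot as it stands.
- The arm moves only by the tool carry_out, never from a script. Its argument "increments" is a list of rows, each a list of 3 entries, a list of its own where there are three numbers: the shift along the tool's x, y, z scaled (see below), then the turn, a rotation vector about the tool's x, y, z scaled (see below), then the opening, from 0 (shut) to 1 (fully open). A call has 1 to 5 rows; each row shifts and turns the commanded pose from where the row before left it, along the tool's axes as they then stand; what a row does not reach is not made up. The controller multiplies each number of a shift by 60 cm and each number of a turn by 90 degrees. A row lasts 1/10 s, in which the tool goes at most 50 mm and 8.59 degrees, less where a joint would pass 70% of its speed; a pose out of reach is approached as far as the arm can. A call with a number of a shift or a turn outside -1 to 1 is refused whole. A call with a gripper value outside its range is refused whole. The fingers move at their own pace and stop on an object; "grip_force" is the grip in N (left out, the last holds). Time passes only in rows, so rows that do not move let the fingers close. It gives the time, the measured TCP pose, the force and the opening at its end, in the units of the state.
- bot.observe(): the state, without advancing time (a new reading comes with each control period).
- bot.get_image(name): name is "scene" or "top" or "wrist"; returns (picture, depth): 480x640x3 uint8, red, green, blue; 480x640 float32, m along the optical axis (not along the pixel's ray), 0 where there is no reading.
- bot.camera_model(name): a dict with "K" (3x3 intrinsics, pixels), "eye" and "orientation" of the camera in the world; the wrist camera has in their place "hand_eye" (4x4, takes a point from camera to tool coordinates, whose origin is the TCP and whose axes are the flange's). Camera axes: x right, y up, looking along -z (the intrinsics and any distortion apply to the point x, -y, -z); pixel columns grow to the right and rows downward; lengths in m; the calibration is good to about 2 mm. A picture is of the moment at which its call begins: read the wrist's pose just before it. camera_model takes no time and is no camera call.
- bot.job_done(): hands the job in, once; it reports no verdict.
The state is a dict: "time": time; "joint_positions": joint angles; "joint_vel": joint speeds; "tau": joint torques, N m; "eef_pos": TCP position; "ee_rot": TCP orientation; "wrist_force": force on the tool from outside, world axes, zero at the start; "moment": the same for the moment, N m; "finger_gap": finger opening in m.
Only numpy, scipy, OpenCV 4.12 (cv2) and the standard library are available. Lean on these libraries where they do the work, as an engineer would, in place of code of your own. Each camera call takes 0.05 s, during which the arm holds its last target.

## Task

Move the four amber reagent bottles from the black prep rack into the steel loading rack of the synthesiser, keeping their running order as counted from the red end block of each rack: the bottle next to the prep rack's red end goes into the place next to the loading rack's red end, and so on to the last. Set each bottle down upright on the floor of its pocket without tipping or dropping it, and leave the brass weight and the white dish where they stand.

Things in the scene. Friction and masses are not known exactly. Their poses are not given: they have to be found in the camera images.
- blue_center (a point): round amber glass bottle with a blue screw cap, one of four alike but for the cap colour; this point is on its axis half-way up, its z axis points up along the bottle. Body 40 mm diameter, 110 mm tall in all, the cap (30 mm diameter) is the top 25 mm, its middle 42 mm above this point; about 110 g. At the start it stands upright in a place of the prep rack.
- green_center (a point): round amber glass bottle with a green screw cap, one of four alike but for the cap colour; this point is on its axis half-way up, its z axis points up along the bottle. Body 40 mm diameter, 110 mm tall in all, the cap (30 mm diameter) is the top 25 mm, its middle 42 mm above this point; about 110 g. At the start it stands upright in a place of the prep rack.
- yellow_center (a point): round amber glass bottle with a yellow screw cap, one of four alike but for the cap colour; this point is on its axis half-way up, its z axis points up along the bottle. Body 40 mm diameter, 110 mm tall in all, the cap (30 mm diameter) is the top 25 mm, its middle 42 mm above this point; about 110 g. At the start it stands upright in a place of the prep rack.
- white_center (a point): round amber glass bottle with a white screw cap, one of four alike but for the cap colour; this point is on its axis half-way up, its z axis points up along the bottle. Body 40 mm diameter, 110 mm tall in all, the cap (30 mm diameter) is the top 25 mm, its middle 42 mm above this point; about 110 g. At the start it stands upright in a place of the prep rack.
- prep_rack: black plastic prep rack, fixed, holding the four bottles at the start. Origin: centre of its underside on the table. Four 56 mm square pockets in a row at y = -96, -32, 32, 96 mm, x = 0; floors 6 mm, wall tops 36 mm above the origin. 68 x 262 mm in all.
- loader: steel loading rack of the synthesiser, fixed, white pocket floors, empty at the start. Origin: centre of its underside on the table. Four 56 mm square pockets in a row at y = -96, -32, 32, 96 mm, x = 0; floors 6 mm, wall tops 36 mm above the origin. 68 x 262 mm in all. White manifold strip, 44 mm tall (fittings to 64 mm), behind it from x = 36 to 86 mm.
- prep_mark: red end block, fixed, at one end of the prep rack (a like block at the other end is grey): 68 by 16 mm, 36 mm tall, origin at the centre of its underside, 140 mm from the rack's origin along its +y or -y axis. It marks the end from which the places are counted.
- loader_mark: red end block, fixed, at one end of the loading rack (a like block at the other end is grey): 68 by 16 mm, 36 mm tall, origin at the centre of its underside, 140 mm from the rack's origin along its +y or -y axis. It marks the end from which the places are counted.
- weight: brass balance weight with a knob, 32 mm diameter, 42 mm tall, standing between the two racks; a bystander; origin at the centre of its underside.
- dish: small white ceramic dish, 56 mm across, 22 mm tall, on the robot's side of the loading rack; a bystander; origin at the centre of its underside.

How it is judged:
At the end, for the whole second after the job is handed in: All four bottles upright (0.12 rad) on the loading rack's pocket floors (14 mm of a place's centre in x and y, 6 mm in height), each at the count from that rack's red end that it had at the start from the prep rack's red end; released and at rest (x of blue_center in the frame of loader between -0.014 and 0.014 m and y of blue_center in the frame of loader between -0.11 and 0.11 m and z of blue_center in the frame of loader between 0.055 and 0.067 m and angle between each of blue_center, green_center, yellow_center, white_center's own z axis and vertical below 0.12 rad and linear speed of each of bottle_blue, bottle_green, bottle_yellow, bottle_white below 0.02 m/s and contact force between each of bottle_blue, bottle_green, bottle_yellow, bottle_white and the fingers below 0.1 N and ((horizontal distance between prep_mark and loader_mark between 0.3 and 0.5 m and distance of blue_center from where it was at the start of the episode between 0.369 and 0.431 m) or (horizontal distance between prep_mark and loader_mark above 0.5 m and ((horizontal distance between blue_center and loader_mark between 0.026 and 0.062 m and distance of blue_center from where it was at the start of the episode between 0.561 and 0.623 m) or (horizontal distance between blue_center and loader_mark between 0.09 and 0.126 m and distance of blue_center from where it was at the start of the episode between 0.433 and 0.495 m) or (horizontal distance between blue_center and loader_mark between 0.154 and 0.19 m and distance of blue_center from where it was at the start of the episode between 0.305 and 0.367 m) or (horizontal distance between blue_center and loader_mark between 0.218 and 0.254 m and distance of blue_center from where it was at the start of the episode between 0.177 and 0.239 m))) or (horizontal distance between prep_mark and loader_mark below 0.3 m and ((horizontal distance between blue_center and loader_mark between 0.026 and 0.062 m and distance of blue_center from where it was at the start of the episode between 0.177 and 0.239 m) or (horizontal distance between blue_center and loader_mark between 0.09 and 0.126 m and distance of blue_center from where it was at the start of the episode between 0.305 and 0.367 m) or (horizontal distance between blue_center and loader_mark between 0.154 and 0.19 m and distance of blue_center from where it was at the start of the episode between 0.433 and 0.495 m) or (horizontal distance between blue_center and loader_mark between 0.218 and 0.254 m and distance of blue_center from where it was at the start of the episode between 0.561 and 0.623 m)))) and x of green_center in the frame of loader between -0.014 and 0.014 m and y of green_center in the frame of loader between -0.11 and 0.11 m and z of green_center in the frame of loader between 0.055 and 0.067 m and ((horizontal distance between prep_mark and loader_mark between 0.3 and 0.5 m and distance of green_center from where it was at the start of the episode between 0.369 and 0.431 m) or (horizontal distance between prep_mark and loader_mark above 0.5 m and ((horizontal distance between green_center and loader_mark between 0.026 and 0.062 m and distance of green_center from where it was at the start of the episode between 0.561 and 0.623 m) or (horizontal distance between green_center and loader_mark between 0.09 and 0.126 m and distance of green_center from where it was at the start of the episode between 0.433 and 0.495 m) or (horizontal distance between green_center and loader_mark between 0.154 and 0.19 m and distance of green_center from where it was at the start of the episode between 0.305 and 0.367 m) or (horizontal distance between green_center and loader_mark between 0.218 and 0.254 m and distance of green_center from where it was at the start of the episode between 0.177 and 0.239 m))) or (horizontal distance between prep_mark and loader_mark below 0.3 m and ((horizontal distance between green_center and loader_mark between 0.026 and 0.062 m and distance of green_center from where it was at the start of the episode between 0.177 and 0.239 m) or (horizontal distance between green_center and loader_mark between 0.09 and 0.126 m and distance of green_center from where it was at the start of the episode between 0.305 and 0.367 m) or (horizontal distance between green_center and loader_mark between 0.154 and 0.19 m and distance of green_center from where it was at the start of the episode between 0.433 and 0.495 m) or (horizontal distance between green_center and loader_mark between 0.218 and 0.254 m and distance of green_center from where it was at the start of the episode between 0.561 and 0.623 m)))) and x of yellow_center in the frame of loader between -0.014 and 0.014 m and y of yellow_center in the frame of loader between -0.11 and 0.11 m and z of yellow_center in the frame of loader between 0.055 and 0.067 m and ((horizontal distance between prep_mark and loader_mark between 0.3 and 0.5 m and distance of yellow_center from where it was at the start of the episode between 0.369 and 0.431 m) or (horizontal distance between prep_mark and loader_mark above 0.5 m and ((horizontal distance between yellow_center and loader_mark between 0.026 and 0.062 m and distance of yellow_center from where it was at the start of the episode between 0.561 and 0.623 m) or (horizontal distance between yellow_center and loader_mark between 0.09 and 0.126 m and distance of yellow_center from where it was at the start of the episode between 0.433 and 0.495 m) or (horizontal distance between yellow_center and loader_mark between 0.154 and 0.19 m and distance of yellow_center from where it was at the start of the episode between 0.305 and 0.367 m) or (horizontal distance between yellow_center and loader_mark between 0.218 and 0.254 m and distance of yellow_center from where it was at the start of the episode between 0.177 and 0.239 m))) or (horizontal distance between prep_mark and loader_mark below 0.3 m and ((horizontal distance between yellow_center and loader_mark between 0.026 and 0.062 m and distance of yellow_center from where it was at the start of the episode between 0.177 and 0.239 m) or (horizontal distance between yellow_center and loader_mark between 0.09 and 0.126 m and distance of yellow_center from where it was at the start of the episode between 0.305 and 0.367 m) or (horizontal distance between yellow_center and loader_mark between 0.154 and 0.19 m and distance of yellow_center from where it was at the start of the episode between 0.433 and 0.495 m) or (horizontal distance between yellow_center and loader_mark between 0.218 and 0.254 m and distance of yellow_center from where it was at the start of the episode between 0.561 and 0.623 m)))) and x of white_center in the frame of loader between -0.014 and 0.014 m and y of white_center in the frame of loader between -0.11 and 0.11 m and z of white_center in the frame of loader between 0.055 and 0.067 m and ((horizontal distance between prep_mark and loader_mark between 0.3 and 0.5 m and distance of white_center from where it was at the start of the episode between 0.369 and 0.431 m) or (horizontal distance between prep_mark and loader_mark above 0.5 m and ((horizontal distance between white_center and loader_mark between 0.026 and 0.062 m and distance of white_center from where it was at the start of the episode between 0.561 and 0.623 m) or (horizontal distance between white_center and loader_mark between 0.09 and 0.126 m and distance of white_center from where it was at the start of the episode between 0.433 and 0.495 m) or (horizontal distance between white_center and loader_mark between 0.154 and 0.19 m and distance of white_center from where it was at the start of the episode between 0.305 and 0.367 m) or (horizontal distance between white_center and loader_mark between 0.218 and 0.254 m and distance of white_center from where it was at the start of the episode between 0.177 and 0.239 m))) or (horizontal distance between prep_mark and loader_mark below 0.3 m and ((horizontal distance between white_center and loader_mark between 0.026 and 0.062 m and distance of white_center from where it was at the start of the episode between 0.177 and 0.239 m) or (horizontal distance between white_center and loader_mark between 0.09 and 0.126 m and distance of white_center from where it was at the start of the episode between 0.305 and 0.367 m) or (horizontal distance between white_center and loader_mark between 0.154 and 0.19 m and distance of white_center from where it was at the start of the episode between 0.433 and 0.495 m) or (horizontal distance between white_center and loader_mark between 0.218 and 0.254 m and distance of white_center from where it was at the start of the episode between 0.561 and 0.623 m))))); the robot touches nothing.
It fails at once if a bottle is tipped over (angle between any of blue_center, green_center, yellow_center, white_center's own z axis and vertical above 0.6 rad).
It fails at once if a bottle is dropped (faster than 0.7 m/s, not held) ((linear speed of bottle_blue above 0.7 m/s and contact force between bottle_blue and the fingers below 0.05 N) or (linear speed of bottle_green above 0.7 m/s and contact force between bottle_green and the fingers below 0.05 N) or (linear speed of bottle_yellow above 0.7 m/s and contact force between bottle_yellow and the fingers below 0.05 N) or (linear speed of bottle_white above 0.7 m/s and contact force between bottle_white and the fingers below 0.05 N)).
It fails at once if the brass weight or the white dish is pushed away (30 mm) (distance of any of weight, dish from where it was at the start of the episode above 0.03 m).
It also fails if it takes over 109 s, if anything falls off the work surface, if the arm or the gripper's body presses on something with over 40 N, if the wrist force passes 120 N, or if a joint passes its speed limit or range.

## Working session

There is one attempt and no reset: what is moved stays moved. The work goes in short steps, Python scripts to look and compute and a tool call to move; the robot and the scene stay as the last step left them, time stands still between calls to the robot, and variables do not carry over. Pictures are saved under pics/ and viewed, and the job is handed in when it is done.

Besides the shell and the picture viewer there is one more tool, called after ">>>" as name([rows], argument=value, ...), one row to a line, values as JSON. carry_out: Moves the arm, as the interface text tells. Its arguments: {"type":"object","properties":{"increments":{"type":"array","items":{"type":"array"}},"grip_force":{"type":"number"}},"required":["increments"]}

```bash
mkdir -p pics; ls
python3 - <<'E'
from workcell import bot
import cv2,numpy as np
o=bot.observe();print({k:np.round(v,3) for k,v in o.items()}, bot.pinch_z)
for n in["scene","top"]:
    im,d=bot.get_image(n);cv2.imwrite(f"pics/{n}0.png",im[:,:,::-1]);np.save(f"pics/{n}0d.npy",d);np.save(f"pics/{n}0.npy",im)
for n in["scene","top","wrist"]:print(n,bot.camera_model(n))
E
```

```text
pics
{'time': np.float64(0.0), 'joint_positions': array([ 1.192,  0.384,  0.044,  1.6  , -0.018,  1.161, -0.05 ]), 'joint_vel': array([ 0.001,  0.001, -0.   , -0.001,  0.   ,  0.   ,  0.   ]), 'tau': array([-0.0000e+00, -4.3346e+01,  1.0240e+00, -2.4951e+01,  1.1000e-02,
        1.1000e-02,  0.0000e+00]), 'eef_pos': array([ 0.18 , -0.624,  0.193]), 'ee_rot': array([-0.001,  0.99 ,  0.14 , -0.   ]), 'wrist_force': array([-0.051, -0.052, -0.338]), 'moment': array([-0.039, -0.008, -0.006]), 'finger_gap': np.float64(0.085)} 0.0187
scene {'K': array([[480.22881013,   0.        , 315.7377124 ],
       [  0.        , 480.22881013, 244.51048257],
       [  0.        ,   0.        ,   1.        ]]), 'eye': array([1.16653175, 0.02137043, 0.55786856]), 'orientation': array([0.61834242, 0.32306835, 0.33074497, 0.63552125])}
top {'K': array([[526.47573875,   0.        , 324.99299063],
       [  0.        , 526.47573875, 242.90031427],
       [  0.        ,   0.        ,   1.        ]]), 'eye': array([ 0.41018488, -0.0136443 ,  1.03266602]), 'orientation': array([-0.69956346, -0.02947978,  0.01777563,  0.7137408 ])}
wrist {'K': array([[386.83196537,   0.        , 315.28483775],
       [  0.        , 386.83196537, 239.56108632],
       [  0.        ,   0.        ,   1.        ]]), 'hand_eye': array([[-6.62410377e-04,  9.55433120e-01,  2.95206901e-01,
         7.59602009e-02],
       [ 9.99999393e-01,  3.72879889e-04,  1.03706308e-03,
         1.67958269e-04],
       [ 8.80767701e-04,  2.95207409e-01, -9.55432787e-01,
        -1.79695510e-01],
       [ 0.00000000e+00,  0.00000000e+00,  0.00000000e+00,
         1.00000000e+00]])}
```

View pics/top0.png

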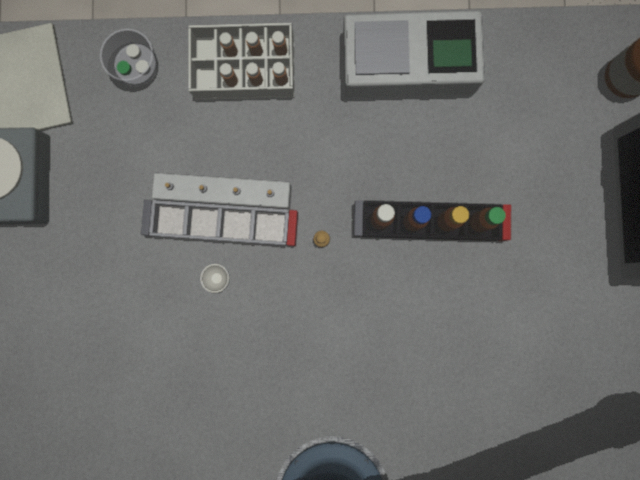

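View pics/scene0.png

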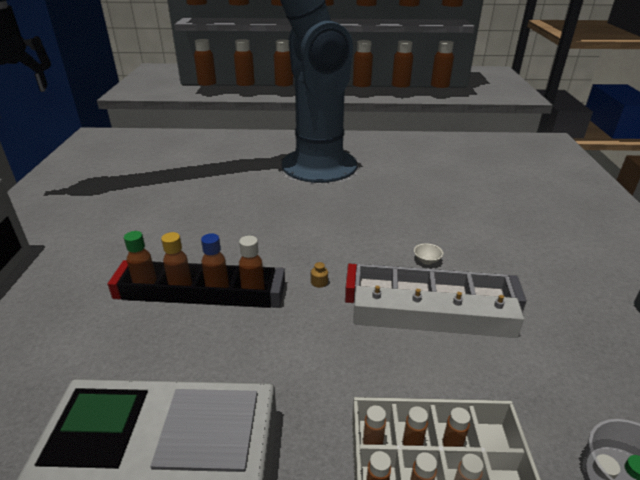

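```bash
cat > h.py <<'E'
import numpy as np,cv2
from workcell import bot
from scipy.spatial.transform import Rotation as R
def rot(q): return R.from_quat([q[1],q[2],q[3],q[0]])
def cloud(n,d,o=None):
    m=bot.camera_model(n);K=m["K"];v,u=np.mgrid[0:480,0:640]
    p=np.stack([(u-K[0,2])/K[0,0]*d,-(v-K[1,2])/K[1,1]*d,-d],-1)
    if n=="wrist":
        H=m["hand_eye"];p=p@H[:3,:3].T+H[:3,3]
        return p@rot(o["ee_rot"]).as_matrix().T+o["eef_pos"]
    return p@rot(m["orientation"]).as_matrix().T+m["eye"]
E
python3 - <<'E'
from h import *
im=np.load("pics/top0.npy");d=np.load("pics/top0d.npy");P=cloud("top",d)
hsv=cv2.cvtColor(im,cv2.COLOR_RGB2HSV)
print("table z",np.median(P[300:400,150:500,2]))
for n,(u,v) in dict(white=(386,212),blue=(422,215),yellow=(460,215),green=(497,215)).items():
    w=P[v-16:v+17,u-16:u+17].reshape(-1,3);zt=np.percentile(w[:,2],95)
    t=w[w[:,2]>zt-.008];print(n,len(t),t[:,:2].mean(0).round(4),((t[:,:2].max(0)+t[:,:2].min(0))/2).round(4),np.ptp(t,axis=0).round(4),zt.round(4))
for n,(r0,r1,c0,c1) in dict(loader=(190,255,135,305),prep=(190,255,345,520)).items():
    w=P[r0:r1,c0:c1];m=(w[...,2]>.030)&(w[...,2]<.0405)
    pts=w[m][:,:2].astype(np.float32)*1000
    k=cv2.minAreaRect(pts);print(n,m.sum(),k, w[m][:,2].mean())
for n,(u,v) in dict(weight=(321,239),dish=(214,278)).items():
    w=P[v-16:v+17,u-16:u+17].reshape(-1,3);t=w[w[:,2]>.012];print(n,t.mean(0),t[:,2].max())
red=(hsv[...,1]>150)&((hsv[...,0]<8)|(hsv[...,0]>172))&(P[...,2]>.031)
n,l,s,c=cv2.connectedComponentsWithStats(red.astype(np.uint8))
for i in range(1,n):
    if s[i,4]>60: print(s[i],P[l==i].mean(0))
w=P[170:255,135:305]
for z in np.arange(0,.07,.004):print(round(z,3),((w[...,2]>=z)&(w[...,2]<z+.004)).sum(),end="; ")
E
```

```text
table z 0.001898358608621753
white 230 [ 0.522  -0.1037] [ 0.4741 -0.0664] [0.1279 0.1055 0.9195] 0.119
blue 239 [ 0.5163 -0.1651] [ 0.4716 -0.0986] [0.1228 0.17   0.9211] 0.1188
yellow 239 [ 0.5159 -0.2311] [ 0.4708 -0.1319] [0.1213 0.2365 0.9216] 0.1189
green 244 [ 0.5141 -0.2956] [ 0.4694 -0.1631] [0.1185 0.2989 0.9219] 0.1187
loader 2205 ((539.2551879882812, 204.39215087890625), (296.304931640625, 103.88704681396484), 84.95144653320312) 0.03674317414528423
prep 2024 ((517.76416015625, -200.86143493652344), (296.2616271972656, 68.58060455322266), 87.14476013183594) 0.03700257195580364
weight [0.48570187 0.00988919 0.0469681 ] 1.0326660157004692
dish [0.41572666 0.21573632 0.03738493] 1.0326660157004692
[503 205   7  34 194] [ 0.50719898 -0.34100377  0.03769921]
0.0 3580; 0.004 2137; 0.008 1194; 0.012 131; 0.016 132; 0.02 127; 0.024 152; 0.028 167; 0.032 644; 0.036 1423; 0.04 968; 0.044 2306; 0.048 249; 0.052 65; 0.056 46; 0.06 21; 0.064 51; 0.068 2;
```

Run:
```python
from h import *
im=np.load("pics/top0.npy");d=np.load("pics/top0d.npy");P=cloud("top",d);P[d<.1]=np.nan
for n,(u,v) in dict(white=(386,212),blue=(422,215),yellow=(460,215),green=(497,215)).items():
    w=P[v-16:v+17,u-16:u+17].reshape(-1,3);t=w[w[:,2]>.112]
    print(n,len(t),t[:,:2].mean(0).round(4),((t[:,:2].max(0)+t[:,:2].min(0))/2).round(4),np.ptp(t,axis=0).round(4))
w=P[190:255,135:305].reshape(-1,3);m=(w[:,2]>.030)&(w[:,2]<.0405);w=w[m]
# clip behind: iterate
keep=np.ones(len(w),bool)
for it in range(8):
    k=cv2.minAreaRect((w[keep][:,:2]*1000).astype(np.float32))
    c,s,a=k; th=np.radians(a if s[0]>s[1] else a+90); ax=np.array([np.cos(th),np.sin(th)]); ax*=np.sign(ax[1]); nx=np.array([ax[1],-ax[0]])
    q=w[:,:2]@nx; q0=np.percentile(q[keep],.3); keep=q<q0+.0665
    print(k,keep.sum(),ax)
for n,(u,v) in dict(weight=(321,239),dish=(214,278)).items():
    w=P[v-16:v+17,u-16:u+17].reshape(-1,3);t=w[w[:,2]>.012];print(n,t.mean(0),t[:,2].max())
```

```text
white 227 [ 0.5235 -0.1049] [ 0.5238 -0.105 ] [0.0285 0.0283 0.0086]
blue 232 [ 0.5186 -0.1685] [ 0.5187 -0.1688] [0.0285 0.0296 0.0085]
yellow 234 [ 0.5173 -0.2339] [ 0.5173 -0.235 ] [0.0283 0.0301 0.0093]
green 235 [ 0.5146 -0.297 ] [ 0.5144 -0.2977] [0.0286 0.0297 0.0105]
((539.2551879882812, 204.39215087890625), (296.3049621582031, 103.8870620727539), 84.95144653320312) 1972 [0.0879999  0.99612048]
((520.9510498046875, 205.97531127929688), (296.300537109375, 66.5323715209961), 84.77183532714844) 1984 [0.09112211 0.99583973]
((520.9510498046875, 205.97531127929688), (296.300537109375, 66.5323715209961), 84.77183532714844) 1984 [0.09112211 0.99583973]
((520.9510498046875, 205.97531127929688), (296.300537109375, 66.5323715209961), 84.77183532714844) 1984 [0.09112211 0.99583973]
((520.9510498046875, 205.97531127929688), (296.300537109375, 66.5323715209961), 84.77183532714844) 1984 [0.09112211 0.99583973]
((520.9510498046875, 205.97531127929688), (296.300537109375, 66.5323715209961), 84.77183532714844) 1984 [0.09112211 0.99583973]
((520.9510498046875, 205.97531127929688), (296.300537109375, 66.5323715209961), 84.77183532714844) 1984 [0.09112211 0.99583973]
((520.9510498046875, 205.97531127929688), (296.300537109375, 66.5323715209961), 84.77183532714844) 1984 [0.09112211 0.99583973]
weight [0.48675559 0.01021757 0.03321418] 0.047096267189750685
dish [0.41582928 0.21998411 0.0189538 ] 0.02904881127591108
```

```bash
cat >> h.py <<'E'
def plan(tgt,ydir=None,step=.045,n=None,o=None):
    """print rows toward tgt: shift (tool axes) & turn, scaled; constant-orientation if ydir None"""
    o=o or bot.observe();M=rot(o["ee_rot"]).as_matrix();p=np.array(o["eef_pos"])
    if ydir is None: T=M
    else:
        y=np.array(ydir,float);y/=np.linalg.norm(y);z=np.array([0,0,-1.]);T=np.column_stack([np.cross(y,z),y,z])
    rv=R.from_matrix(M.T@T).as_rotvec();d=np.array(tgt)-p
    k=n or int(max(np.ceil(np.linalg.norm(d)/step),np.ceil(np.degrees(np.linalg.norm(rv))/8.4),1))
    print("t",round(float(o["time"]),2),"pos",p.round(4),"rows",k,"rot",np.degrees(rv).round(2),"gap",o["finger_gap"],"F",np.round(o["wrist_force"],1))
    for i in range(k):
        Mi=M@R.from_rotvec(rv*i/k).as_matrix()
        print(np.round(Mi.T@d/k/.6,4).tolist(),np.round(rv/k/(np.pi/2),4).tolist())
E
python3 -c "
from h import *
plan([.5235,-.105,.19],[.996,-.08,0])"
```

```text
t 0.1 pos [ 0.1799 -0.6236  0.1931] rows 14 rot [ -0.13  -0.08 -69.31] gap 0.08540696223606331 F [-0.3 -0.1 -0. ]
[0.0564, -0.048, 0.0005] [-0.0001, -0.0001, -0.055]
[0.0604, -0.0429, 0.0005] [-0.0001, -0.0001, -0.055]
[0.0638, -0.0376, 0.0005] [-0.0001, -0.0001, -0.055]
[0.0668, -0.0319, 0.0004] [-0.0001, -0.0001, -0.055]
[0.0693, -0.026, 0.0004] [-0.0001, -0.0001, -0.055]
[0.0713, -0.0199, 0.0004] [-0.0001, -0.0001, -0.055]
[0.0728, -0.0137, 0.0004] [-0.0001, -0.0001, -0.055]
[0.0737, -0.0074, 0.0004] [-0.0001, -0.0001, -0.055]
[0.0741, -0.001, 0.0004] [-0.0001, -0.0001, -0.055]
[0.0739, 0.0054, 0.0004] [-0.0001, -0.0001, -0.055]
[0.0731, 0.0118, 0.0004] [-0.0001, -0.0001, -0.055]
[0.0718, 0.018, 0.0004] [-0.0001, -0.0001, -0.055]
[0.07, 0.0242, 0.0004] [-0.0001, -0.0001, -0.055]
[0.0677, 0.0301, 0.0004] [-0.0001, -0.0001, -0.055]
```

>>> carry_out([
  [[0.056,-0.048,0],[0,0,-0.055],1],
  [[0.06,-0.043,0],[0,0,-0.055],1],
  [[0.064,-0.038,0],[0,0,-0.055],1],
  [[0.067,-0.032,0],[0,0,-0.055],1],
  [[0.069,-0.026,0],[0,0,-0.055],1],
], grip_force=40)

```text
time: 0.6
eef_pos: [0.3028, -0.4372, 0.1939]
ee_rot: [-0.0, 0.937, 0.351, -0.0]
wrist_force: [0.0, -0.2, 0.2]
finger_gap: 0.0853
```

>>> carry_out([
  [[0.071,-0.02,0],[0,0,-0.055],1],
  [[0.073,-0.014,0],[0,0,-0.055],1],
  [[0.074,-0.007,0],[0,0,-0.055],1],
  [[0.074,-0.001,0],[0,0,-0.055],1],
  [[0.074,0.005,0],[0,0,-0.055],1],
])

```text
time: 1.1
eef_pos: [0.4253, -0.252, 0.1941]
ee_rot: [-0.0, 0.84, 0.543, -0.0]
wrist_force: [0.6, -0.4, 0.1]
finger_gap: 0.0852
```

```bash
python3 -c "
from h import *
print(bot.observe()['joint_positions'].round(2))
plan([.5235,-.105,.18],[.996,-.08,0])"
```

```text
[ 0.78  0.11 -0.35  1.95  0.04  1.09 -0.01]
t 1.1 pos [ 0.4253 -0.252   0.1941] rows 4 rot [ -0.03   0.   -19.63] gap 0.08521061783246417 F [ 0.6 -0.4  0.1]
[0.0726, 0.0122, 0.0058] [-0.0001, 0.0, -0.0545]
[0.0713, 0.0184, 0.0058] [-0.0001, 0.0, -0.0545]
[0.0695, 0.0244, 0.0059] [-0.0001, 0.0, -0.0545]
[0.0672, 0.0303, 0.0059] [-0.0001, 0.0, -0.0545]
```

>>> carry_out([
  [[0.073,0.012,0],[0,0,-0.0545],1],
  [[0.071,0.018,0],[0,0,-0.0545],1],
  [[0.07,0.024,0],[0,0,-0.0545],1],
  [[0.067,0.03,0],[0,0,-0.0545],1],
  [[0,0,0],[0,0,0],1],
])

```text
time: 1.6
eef_pos: [0.5262, -0.0978, 0.1947]
ee_rot: [-0.001, 0.731, 0.682, 0.003]
wrist_force: [-0.1, 1.1, 0.9]
finger_gap: 0.0851
```

```bash
cat > look.py <<'E'
import sys
from h import *
o=bot.observe();im,d=bot.get_image("wrist");cv2.imwrite(f"pics/{sys.argv[1]}.png",im[:,:,::-1])
P=cloud("wrist",d,o);P[d<.05]=np.nan
np.save("pics/w.npy",P)
m=((P[...,2]>.112)&(P[...,2]<.135)).astype(np.uint8)
n,l,s,c=cv2.connectedComponentsWithStats(m)
for i in range(1,n):
    if s[i,4]>150:
        t=P[l==i];print("px",c[i].round(),s[i,4],"mean",t.mean(0).round(4),"mid",((t.max(0)+t.min(0))/2).round(4),"ext",np.ptp(t,axis=0).round(4))
E
python3 look.py w1; python3 -c "
from h import *
plan([.5235,-.105,.18],[.996,-.08,0])"
```

```text
px [314. 243.] 1341 mean [ 0.5254 -0.1039  0.116 ] mid [ 0.5251 -0.1046  0.1152] ext [0.0292 0.0292 0.0063]
px [313. 324.] 1142 mean [ 0.5206 -0.1672  0.1159] mid [ 0.5205 -0.1685  0.1151] ext [0.0294 0.0301 0.006 ]
px [318. 397.] 970 mean [ 0.5191 -0.2325  0.1158] mid [ 0.519  -0.2338  0.1149] ext [0.0287 0.0299 0.0059]
t 1.65 pos [ 0.5243 -0.1019  0.1942] rows 1 rot [ 0.   -0.12  0.26] gap 0.08546276375502616 F [-1.1 -0.7 -0.1]
[-0.0053, -0.0009, 0.0236] [0.0001, -0.0014, 0.0029]
```

View pics/w1.png

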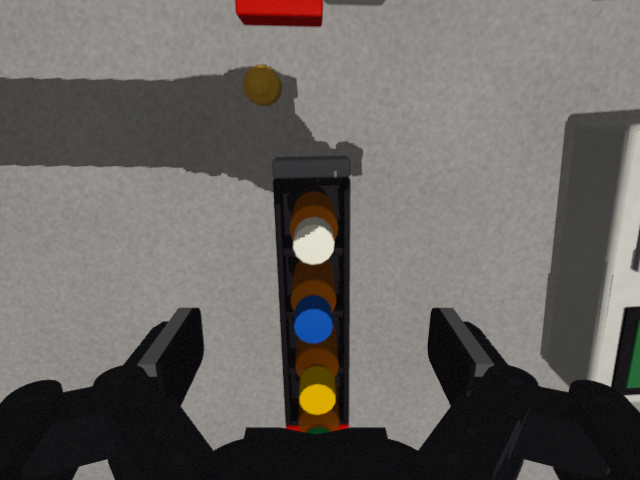

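>>> carry_out([
  [[-0.005,0,0.05],[0,0,0.003],1],
  [[0,0,0.05],[0,0,0],1],
  [[0,0,0.05],[0,0,0],1],
  [[0,0,0.034],[0,0,0],1],
  [[0,0,0],[0,0,0],1],
])

```text
time: 2.15
eef_pos: [0.5181, -0.1109, 0.0802]
ee_rot: [-0.003, 0.738, 0.674, -0.003]
wrist_force: [-0.6, -0.2, 1.1]
finger_gap: 0.0857
```

>>> carry_out([
  [[0,0,0],[0,0,0],1],
  [[0,0,0],[0,0,0],0.5],
  [[0,0,0],[0,0,0],0.1],
  [[0,0,0],[0,0,0],0],
  [[0,0,0],[0,0,0],0],
])

```text
time: 2.65
eef_pos: [0.5234, -0.1098, 0.0848]
ee_rot: [0.001, 0.738, 0.675, 0.0]
wrist_force: [-0.1, 0.0, 0.3]
finger_gap: 0.0282
```

>>> carry_out([
  [[0,0,0],[0,0,0],0],
  [[0,0,0],[0,0,0],0],
  [[0,0,0],[0,0,0],0],
  [[0,0,0],[0,0,0],0],
  [[0,0,0],[0,0,0],0],
])

```text
time: 3.15
eef_pos: [0.5228, -0.1096, 0.0839]
ee_rot: [-0.0, 0.738, 0.675, -0.0]
wrist_force: [0.6, -0.3, 0.3]
finger_gap: -0.0003
```

```bash
python3 look.py w2; python3 -c "
from h import *
plan([.5243,-.1045,.084],[.996,-.08,0])"
```

```text
px [319. 287.] 2840 mean [ 0.5257 -0.099   0.1196] mid [ 0.5253 -0.1006  0.1235] ext [0.0298 0.022  0.0229]
px [315. 417.] 464 mean [ 0.5184 -0.1659  0.1161] mid [ 0.5177 -0.1648  0.1161] ext [0.008  0.0213 0.0033]
t 3.2 pos [ 0.5228 -0.1096  0.0839] rows 1 rot [-0.   -0.   -0.46] gap -0.00014176619137272364 F [-0.3  0.6  0.3]
[0.0087, 0.0017, -0.0001] [-0.0, -0.0, -0.0052]
```

View pics/w2.png

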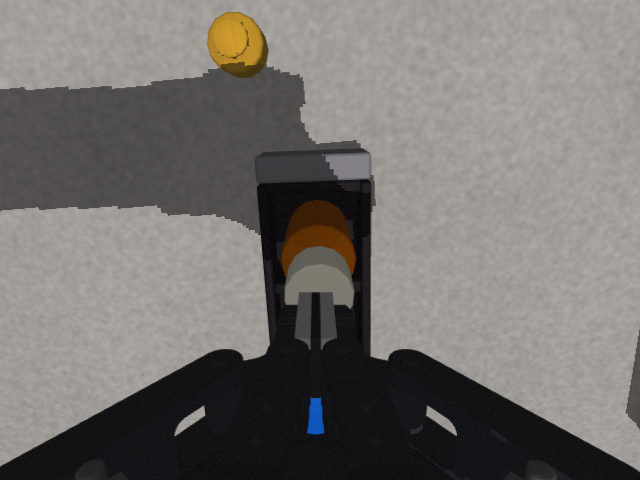

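>>> carry_out([
  [[0,0,0],[0,0,0],0.4],
  [[0,0,0],[0,0,0],0.8],
  [[0,0,0],[0,0,0],1],
  [[0,0,0],[0,0,0],1],
  [[0,0,0],[0,0,0],1],
])

```text
time: 3.7
eef_pos: [0.5228, -0.1096, 0.084]
ee_rot: [-0.0, 0.738, 0.675, 0.0]
wrist_force: [0.6, 0.5, 0.1]
finger_gap: 0.0723
```

```bash
python3 look.py w3
python3 - <<'E'
from h import *
im,d=bot.get_image("top");P=cloud("top",d);P[d<.1]=np.nan
cv2.imwrite("pics/top1.png",cv2.resize(im[150:300,250:550,::-1],(800,400)))
E
```

```text
px [319. 293.] 3656 mean [ 0.5254 -0.1036  0.116 ] mid [ 0.5253 -0.1047  0.115 ] ext [0.0298 0.03   0.006 ]
px [219. 323.] 212 mean [ 0.4872 -0.1045  0.1327] mid [ 0.4857 -0.1059  0.1317] ext [0.0059 0.0233 0.0066]
px [412. 322.] 220 mean [ 0.5602 -0.1107  0.1326] mid [ 0.5628 -0.1123  0.1317] ext [0.0087 0.0221 0.0065]
px [320. 412.] 2231 mean [ 0.5207 -0.1638  0.1157] mid [ 0.5206 -0.1645  0.1149] ext [0.0294 0.0231 0.0059]
```

View pics/w3.png

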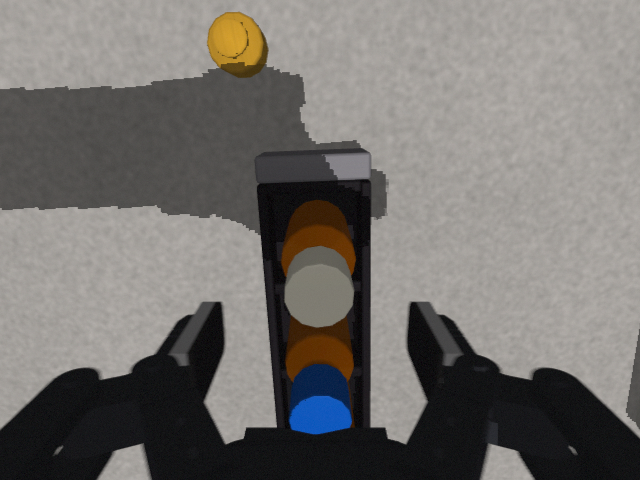

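View pics/top1.png

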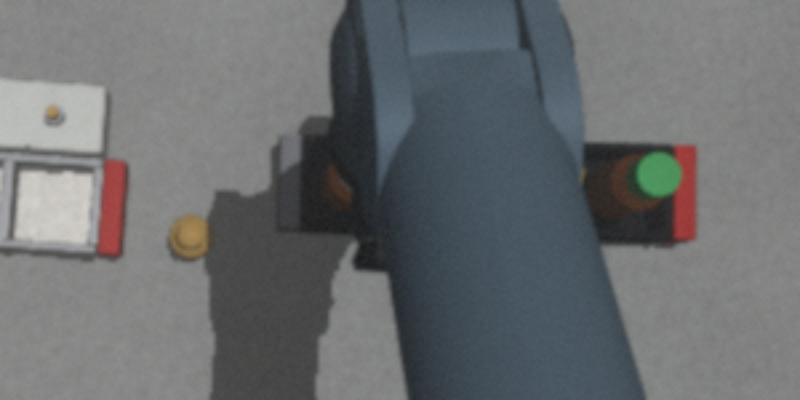

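Run:
```python
from h import *
P=np.load("pics/w.npy")
for u,v in [(212,306),(212,320),(205,340),(190,350),(218,330),(420,306),(430,330),(320,290),(320,220)]:
    print(u,v,P[v,u].round(4))
o=bot.observe();print(o["eef_pos"],o["finger_gap"])
```

```text
212 306 [ 0.4873 -0.095   0.1374]
212 320 [ 0.4882 -0.0979  0.1427]
205 340 [ 0.4879 -0.1001  0.152 ]
190 350 [ 0.4877 -0.0955  0.1647]
218 330 [ 0.4874 -0.1056  0.1361]
420 306 [ 0.5624 -0.1024  0.1361]
430 330 [ 0.5606 -0.1009  0.1553]
320 290 [ 0.526  -0.1018  0.1163]
320 220 [ 0.528  -0.0854  0.0632]
[ 0.522809   -0.10962333  0.08398134] 0.08435152031902686
```

```bash
python3 - <<'E'
from h import *
P=np.load("pics/w.npy")
for u in (200,210,216,220,222,410,414,418,424):
    print(u,[(v,P[v,u].round(3).tolist()) for v in range(296,352,8)])
E
python3 look.py w4
python3 - <<'E'
from h import *
im,d=bot.get_image("scene");cv2.imwrite("pics/s1.png",cv2.resize(im[150:330,80:320,::-1],(800,600)))
E
```

```text
200 [(296, [0.433, -0.152, -0.0]), (304, [0.482, -0.095, 0.135]), (312, [0.484, -0.095, 0.141]), (320, [0.486, -0.095, 0.147]), (328, [0.487, -0.095, 0.152]), (336, [0.489, -0.095, 0.158]), (344, [0.488, -0.098, 0.158])]
210 [(296, [0.441, -0.152, 0.0]), (304, [0.486, -0.095, 0.135]), (312, [0.488, -0.095, 0.142]), (320, [0.488, -0.097, 0.145]), (328, [0.488, -0.099, 0.146]), (336, [0.488, -0.102, 0.146]), (344, [0.488, -0.104, 0.148])]
216 [(296, [0.444, -0.154, -0.002]), (304, [0.488, -0.095, 0.136]), (312, [0.488, -0.097, 0.138]), (320, [0.488, -0.1, 0.139]), (328, [0.488, -0.103, 0.14]), (336, [0.488, -0.106, 0.14]), (344, [0.487, -0.11, 0.139])]
220 [(296, [0.448, -0.153, -0.0]), (304, [0.488, -0.097, 0.131]), (312, [0.487, -0.102, 0.13]), (320, [0.488, -0.103, 0.133]), (328, [0.487, -0.106, 0.133]), (336, [0.487, -0.109, 0.134]), (344, [0.487, -0.112, 0.135])]
222 [(296, [0.45, -0.153, 0.001]), (304, [0.449, -0.159, 0.001]), (312, [0.448, -0.166, 0.001]), (320, [0.487, -0.105, 0.129]), (328, [0.488, -0.107, 0.132]), (336, [0.487, -0.111, 0.132]), (344, [0.487, -0.113, 0.134])]

[... 379 characters left out ...]
.56, -0.113, 0.138]), (344, [0.559, -0.116, 0.14])]
418 [(296, [0.595, -0.166, 0.0]), (304, [0.562, -0.102, 0.136]), (312, [0.56, -0.102, 0.141]), (320, [0.56, -0.105, 0.142]), (328, [0.56, -0.108, 0.142]), (336, [0.56, -0.11, 0.143]), (344, [0.559, -0.113, 0.144])]
424 [(296, [0.6, -0.167, -0.001]), (304, [0.564, -0.102, 0.135]), (312, [0.563, -0.102, 0.141]), (320, [0.561, -0.102, 0.147]), (328, [0.56, -0.104, 0.149]), (336, [0.56, -0.106, 0.151]), (344, [0.56, -0.109, 0.151])]
px [319. 293.] 3657 mean [ 0.5254 -0.1036  0.116 ] mid [ 0.5253 -0.1044  0.1153] ext [0.0298 0.0295 0.0065]
px [320. 412.] 2237 mean [ 0.5207 -0.1637  0.1157] mid [ 0.5205 -0.1642  0.115 ] ext [0.0292 0.0225 0.0059]
```

View pics/s1.png

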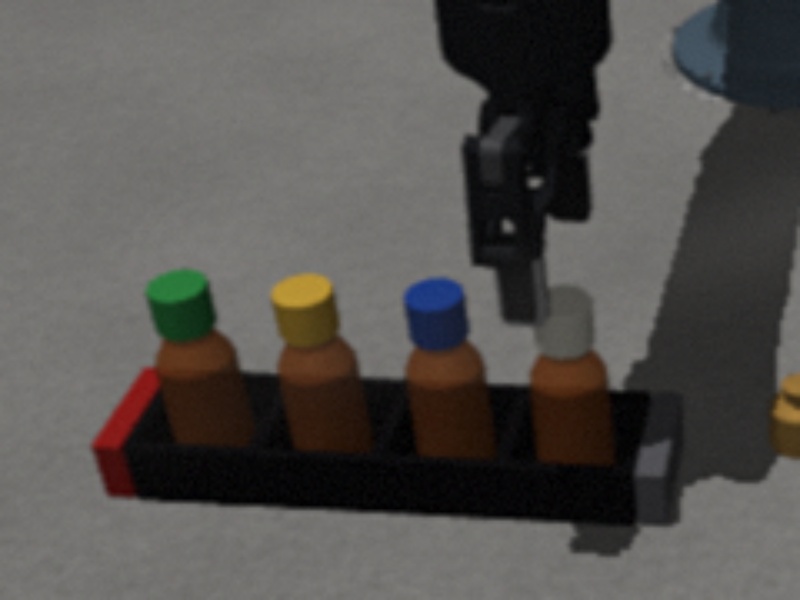

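Run:
```python
from h import *
im,d=bot.get_image("scene");P=cloud("scene",d);P[d<.1]=np.nan
for v in range(225,252,3): print(v,[P[v,u].round(3).tolist() for u in (232,236,240)])
print(bot.observe()["eef_pos"])
```

```text
225 [[0.594, -0.112, 0.19], [0.597, -0.106, 0.191], [0.579, -0.104, 0.18]]
228 [[0.595, -0.113, 0.185], [0.598, -0.106, 0.187], [0.572, -0.106, 0.17]]
231 [[0.579, -0.117, 0.169], [0.579, -0.111, 0.169], [0.572, -0.107, 0.165]]
234 [[0.58, -0.117, 0.164], [0.578, -0.112, 0.163], [0.571, -0.107, 0.159]]
237 [[0.579, -0.118, 0.158], [0.579, -0.112, 0.159], [0.572, -0.107, 0.154]]
240 [[0.578, -0.119, 0.153], [0.58, -0.112, 0.154], [0.574, -0.108, 0.15]]
243 [[0.579, -0.119, 0.148], [0.577, -0.113, 0.147], [0.575, -0.108, 0.145]]
246 [[0.572, -0.121, 0.137], [0.57, -0.116, 0.136], [0.571, -0.109, 0.137]]
249 [[0.389, -0.166, 0.001], [0.387, -0.158, -0.0], [0.53, -0.119, 0.102]]
[ 0.52282413 -0.10961871  0.0839835 ]
```

>>> carry_out([
  [[0.008,0.003,0.015],[0,0,0],1],
  [[0,0,0.02],[0,0,0],1],
  [[0,0,0.02],[0,0,0],1],
  [[0,0,0],[0,0,0],1],
  [[0,0,0],[0,0,0],1],
])

```text
time: 4.45
eef_pos: [0.5241, -0.1049, 0.0499]
ee_rot: [-0.001, 0.738, 0.675, -0.001]
wrist_force: [-0.4, -0.2, 0.4]
finger_gap: 0.0852
```

```bash
python3 look.py w5
python3 - <<'E'
from h import *
print(bot.observe()["eef_pos"])
im,d=bot.get_image("scene");P=cloud("scene",d);P[d<.1]=np.nan
cv2.imwrite("pics/s2.png",cv2.resize(im[150:330,80:320,::-1],(800,600)))
for v in range(246,266,2): print(v,[P[v,u].round(3).tolist() for u in (234,237,240)])
E
```

```text
px [316. 349.] 5450 mean [ 0.5254 -0.1033  0.1159] mid [ 0.5254 -0.1046  0.1152] ext [0.0296 0.03   0.0064]
px [171. 354.] 2864 mean [ 0.4801 -0.096   0.1239] mid [ 0.4764 -0.1006  0.1235] ext [0.0151 0.0241 0.0229]
px [460. 355.] 2875 mean [ 0.5707 -0.104   0.1239] mid [ 0.574  -0.1084  0.1235] ext [0.0157 0.023  0.023 ]
[ 0.52487524 -0.10497215  0.05061218]
246 [[0.597, -0.112, 0.155], [0.599, -0.107, 0.157], [0.599, -0.103, 0.156]]
248 [[0.597, -0.113, 0.151], [0.599, -0.108, 0.153], [0.6, -0.103, 0.154]]
250 [[0.596, -0.113, 0.147], [0.599, -0.108, 0.149], [0.597, -0.104, 0.148]]
252 [[0.581, -0.117, 0.132], [0.576, -0.114, 0.129], [0.578, -0.109, 0.13]]
254 [[0.573, -0.119, 0.123], [0.582, -0.113, 0.129], [0.58, -0.109, 0.128]]
256 [[0.573, -0.12, 0.119], [0.58, -0.114, 0.124], [0.582, -0.109, 0.126]]
258 [[0.574, -0.12, 0.116], [0.58, -0.114, 0.121], [0.583, -0.109, 0.123]]
260 [[0.574, -0.12, 0.112], [0.58, -0.114, 0.117], [0.576, -0.111, 0.114]]
262 [[0.432, -0.155, 0.001], [0.581, -0.114, 0.114], [0.579, -0.11, 0.112]]
264 [[0.438, -0.154, 0.0], [0.578, -0.115, 0.108], [0.578, -0.111, 0.108]]
```

View pics/s2.png

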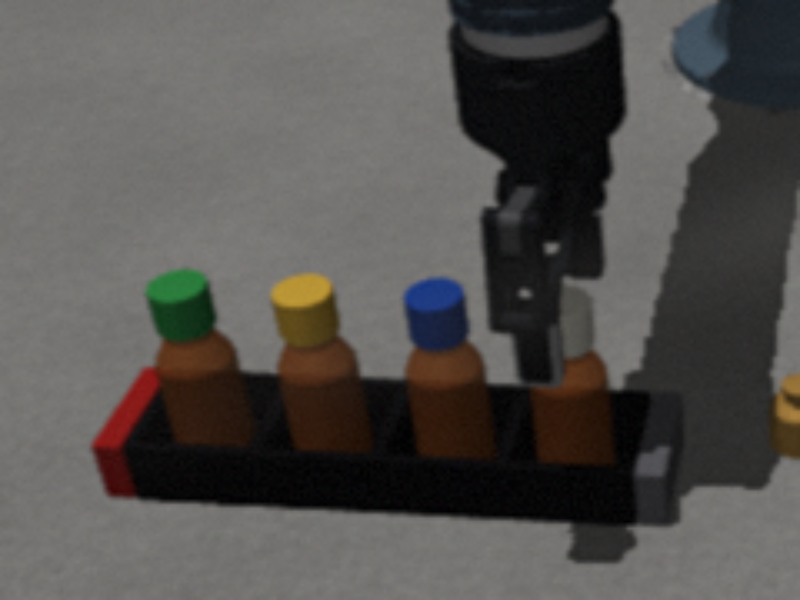

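>>> carry_out([
  [[0,0.001,0.007],[0,0,0],1],
  [[0,0,0],[0,0,0],0.5],
  [[0,0,0],[0,0,0],0.2],
  [[0,0,0],[0,0,0],0],
  [[0,0,0],[0,0,0],0],
])

```text
time: 5.05
eef_pos: [0.5257, -0.1051, 0.047]
ee_rot: [0.0, 0.738, 0.675, -0.0]
wrist_force: [-5.1, 0.4, 6.5]
finger_gap: 0.0288
```

>>> carry_out([
  [[0,0,0],[0,0,0],0],
  [[0,0,0],[0,0,0],0],
  [[0,0,0],[0,0,0],0],
  [[0,0,0],[0,0,0],0],
])

```text
time: 5.45
eef_pos: [0.5257, -0.1051, 0.0471]
ee_rot: [0.0, 0.738, 0.675, -0.0]
wrist_force: [-0.7, 0.2, 4.8]
finger_gap: 0.0291
```

>>> carry_out([
  [[0,0,-0.015],[0,0,0],0],
  [[0,0,-0.03],[0,0,0],0],
  [[0,0,-0.04],[0,0,0],0],
  [[0,0,-0.04],[0,0,0],0],
  [[0,0,0],[0,0,0],0],
])

```text
time: 5.95
eef_pos: [0.529, -0.1053, 0.1255]
ee_rot: [0.003, 0.738, 0.675, 0.002]
wrist_force: [-0.2, 0.6, -2.3]
finger_gap: 0.0291
```

```bash
python3 look.py w6
python3 - <<'E'
from h import *
im,d=bot.get_image("scene");cv2.imwrite("pics/s3.png",cv2.resize(im[130:330,80:320,::-1],(720,600)))
plan([.5301+.0007,.3016,.122],[.996,-.09,0])
E
```

```text
px [314. 245.] 939 mean [ 0.5304 -0.0885  0.1241] mid [ 0.5296 -0.0919  0.1235] ext [0.037  0.0139 0.023 ]
t 6.05 pos [ 0.5258 -0.1052  0.122 ] rows 10 rot [0.06 0.02 0.1 ] gap 0.029132245483612065 F [ 0.3  0.1 -1.6]
[0.0676, -0.0051, -0.0] [0.0001, 0.0, 0.0001]
[0.0676, -0.0052, -0.0] [0.0001, 0.0, 0.0001]
[0.0676, -0.0052, -0.0] [0.0001, 0.0, 0.0001]
[0.0676, -0.0052, -0.0] [0.0001, 0.0, 0.0001]
[0.0676, -0.0052, -0.0] [0.0001, 0.0, 0.0001]
[0.0676, -0.0052, -0.0] [0.0001, 0.0, 0.0001]
[0.0676, -0.0052, -0.0] [0.0001, 0.0, 0.0001]
[0.0676, -0.0052, -0.0] [0.0001, 0.0, 0.0001]
[0.0676, -0.0052, -0.0] [0.0001, 0.0, 0.0001]
[0.0676, -0.0053, -0.0] [0.0001, 0.0, 0.0001]
```

View pics/s3.png

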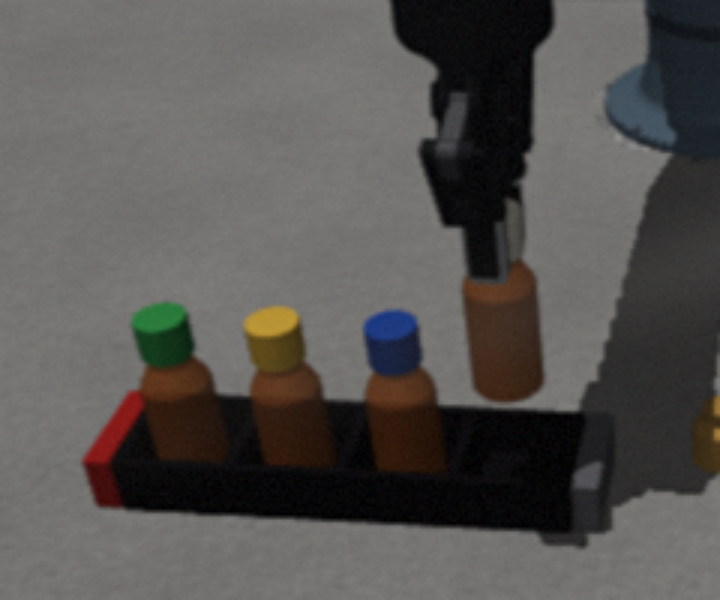

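>>> carry_out([
  [[0.02,-0.002,0],[0,0,0],0],
  [[0.04,-0.003,0],[0,0,0],0],
  [[0.05,-0.004,0],[0,0,0],0],
  [[0.05,-0.004,0],[0,0,0],0],
  [[0.05,-0.004,0],[0,0,0],0],
])

```text
time: 6.55
eef_pos: [0.5248, 0.0235, 0.1201]
ee_rot: [-0.001, 0.737, 0.675, -0.001]
wrist_force: [0.3, 0.5, -0.6]
finger_gap: 0.0289
```

>>> carry_out([
  [[0.06,-0.005,0],[0,0,0],0],
  [[0.06,-0.005,0],[0,0,0],0],
  [[0.06,-0.005,0],[0,0,0],0],
  [[0.06,-0.005,0],[0,0,0],0],
  [[0.06,-0.005,0],[0,0,0],0],
])

```text
time: 7.05
eef_pos: [0.5254, 0.2039, 0.12]
ee_rot: [-0.001, 0.737, 0.676, -0.001]
wrist_force: [-0.3, -0.2, -1.6]
finger_gap: 0.0289
```

>>> carry_out([
  [[0.05,-0.003,0],[0,0,0],0],
  [[0.045,-0.003,0],[0,0,0],0],
  [[0.035,-0.002,0],[0,0,0],0],
  [[0.025,-0.001,0],[0,0,0],0],
  [[0.011,-0.001,0],[0,0,0],0],
])

```text
time: 7.55
eef_pos: [0.5285, 0.304, 0.1206]
ee_rot: [-0.001, 0.737, 0.676, -0.001]
wrist_force: [0.2, -0.6, -1.1]
finger_gap: 0.0286
```

>>> carry_out([
  [[0,0,0],[0,0,0],0],
  [[0,0,0],[0,0,0],0],
])

```text
time: 7.75
eef_pos: [0.5303, 0.3001, 0.1212]
ee_rot: [0.0, 0.738, 0.675, -0.001]
wrist_force: [0.1, -0.1, -1.2]
finger_gap: 0.0289
```

```bash
python3 look.py w7
python3 - <<'E'
from h import *
im,d=bot.get_image("scene");cv2.imwrite("pics/s4.png",cv2.resize(im[150:350,320:560,::-1],(720,600)))
plan([.5301+.0007,.3016,.122],[.996,-.09,0])
E
```

```text
px [314. 248.] 986 mean [0.5318 0.3169 0.1241] mid [0.5308 0.3136 0.1235] ext [0.0371 0.0137 0.0229]
t 7.85 pos [0.5308 0.2997 0.1215] rows 1 rot [ 0.    0.09 -0.04] gap 0.02901545620788699 F [ 0.6  0.  -2.6]
[0.0032, -0.0003, -0.0008] [0.0, 0.001, -0.0004]
```

View pics/s4.png

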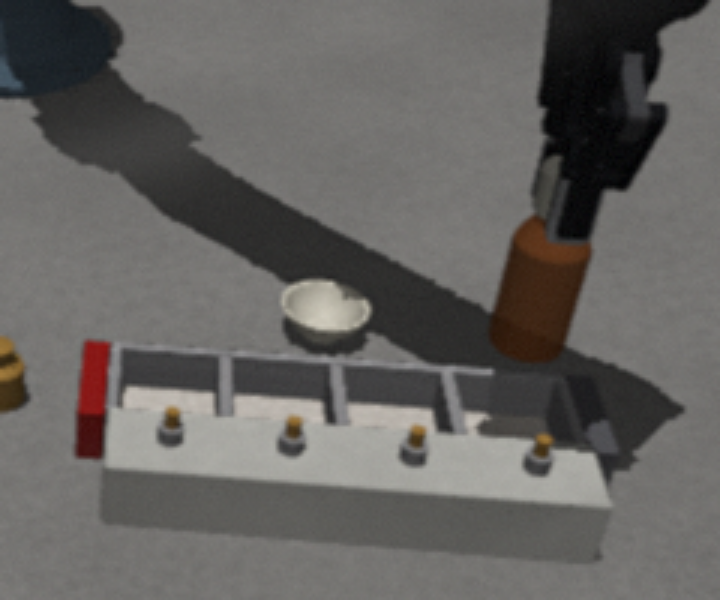

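View pics/w7.png

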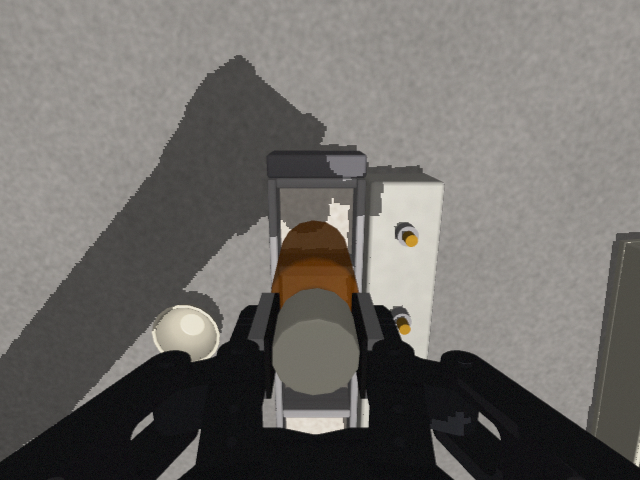

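Run:
```python
from h import *
P=np.load("pics/w.npy")
m=(P[...,2]>.032)&(P[...,2]<.040)
q=P[m];c=np.array([.5217,.206]);ax=np.array([.0889,.996]);nx=np.array([.996,-.0889])
a=(q[:,:2]-c)@ax;b=(q[:,:2]-c)@nx
k=(abs(b)<.036)&(abs(a)<.16);print(k.sum(),"far end a",np.percentile(a[k],[99,99.9]))
for lo,hi in [(.075,.1),(.1,.12),(.12,.14)]:
    s=k&(a>lo)&(a<hi)
    if s.sum()>5: print(lo,s.sum(),np.percentile(b[s],[0.5,99.5]),"inner",b[s&(b<0)].max() if (s&(b<0)).any() else 0,b[s&(b>0)].min() if (s&(b>0)).any() else 0)
# bottle side points
s=(P[...,2]>.06)&(P[...,2]<.115)&(abs(P[...,0]-.53)<.03)&(abs(P[...,1]-.31)<.05)
for z in (.085,.095,.105):
    t=P[s&(abs(P[...,2]-z)<.004)];print(z,len(t),t.max(0) if len(t) else "",t.min(0) if len(t) else "")
```

```text
6400 far end a [0.14808365 0.14820179]
0.075 572 [-0.03244117  0.03528563] inner -0.026533689134837255 0.029268283207082652
0.1 495 [-0.03250046  0.03524548] inner -0.026494478637081455 0.029257502627984416
0.12 2188 [-0.03199903  0.0349343 ] inner -0.00014822478365582382 0.0005043723643936516
0.085 164 [0.54886138 0.32026963 0.0889322 ] [0.51233461 0.30720776 0.08175283]
0.095 234 [0.54903755 0.32050653 0.09896394] [0.51214053 0.30712899 0.09106116]
0.105 273 [0.54903487 0.32035988 0.10898685] [0.51233757 0.30721118 0.10104566]
```

>>> carry_out([
  [[0.002,0.001,0.03],[0,0,0],0],
  [[0,0,0.035],[0,0,0],0],
  [[0,0,0.03],[0,0,0],0],
  [[0,0,0.015],[0,0,0],0],
  [[0,0,0.008],[0,0,0],0],
])

```text
time: 8.35
eef_pos: [0.53, 0.3019, 0.049]
ee_rot: [-0.0, 0.738, 0.675, -0.001]
wrist_force: [-0.1, 0.8, -1.3]
finger_gap: 0.0288
```

>>> carry_out([
  [[0,0,0.002],[0,0,0],0],
  [[0,0,0.002],[0,0,0],0],
  [[0,0,0.001],[0,0,0],0],
  [[0,0,0],[0,0,0],0],
])

```text
time: 8.75
eef_pos: [0.5315, 0.3032, 0.0487]
ee_rot: [0.0, 0.738, 0.675, 0.001]
wrist_force: [0.3, 0.3, -1.3]
finger_gap: 0.029
```

>>> carry_out([
  [[0,0,0.002],[0,0,0],0],
  [[0,0,0.001],[0,0,0],0],
  [[0,0,0],[0,0,0],0],
  [[0,0,0],[0,0,0],0],
])

```text
time: 9.15
eef_pos: [0.5315, 0.3034, 0.0471]
ee_rot: [0.0, 0.738, 0.675, 0.001]
wrist_force: [-1.2, -0.2, 3.6]
finger_gap: 0.0293
```

>>> carry_out([
  [[0,0,0],[0,0,0],0.4],
  [[0,0,0],[0,0,0],0.6],
  [[0,0,0],[0,0,0],0.8],
  [[0,0,0],[0,0,0],0.8],
  [[0,0,0],[0,0,0],0.8],
])

```text
time: 9.65
eef_pos: [0.5309, 0.3028, 0.046]
ee_rot: [-0.0, 0.738, 0.675, -0.0]
wrist_force: [0.3, -0.8, 0.1]
finger_gap: 0.068
```

>>> carry_out([
  [[0,0,-0.02],[0,0,0],1],
  [[0,0,-0.05],[0,0,0],1],
  [[0,0,-0.06],[0,0,0],1],
  [[0,0,-0.04],[0,0,0],1],
  [[0,0,0],[0,0,0],1],
])

```text
time: 10.15
eef_pos: [0.5342, 0.3056, 0.1541]
ee_rot: [0.001, 0.738, 0.675, 0.005]
wrist_force: [-0.8, 0.1, 0.3]
finger_gap: 0.0857
```

```bash
python3 look.py w8
python3 - <<'E'
from h import *
plan([.5205,-.1685,.150],[.996,-.085,0])
E
```

```text
px [309. 255.] 1834 mean [0.5314 0.3045 0.116 ] mid [0.5314 0.3038 0.115 ] ext [0.0297 0.0295 0.006 ]
t 10.2 pos [0.5328 0.3043 0.1515] rows 11 rot [ 0.29 -0.18 -0.17] gap 0.08540249498025276 F [ 0.5  0.1 -1. ]
[-0.0715, 0.0045, 0.0] [0.0003, -0.0002, -0.0002]
[-0.0715, 0.0044, 0.0] [0.0003, -0.0002, -0.0002]
[-0.0715, 0.0044, 0.0001] [0.0003, -0.0002, -0.0002]
[-0.0715, 0.0044, 0.0001] [0.0003, -0.0002, -0.0002]
[-0.0715, 0.0044, 0.0001] [0.0003, -0.0002, -0.0002]
[-0.0715, 0.0044, 0.0001] [0.0003, -0.0002, -0.0002]
[-0.0715, 0.0043, 0.0001] [0.0003, -0.0002, -0.0002]
[-0.0715, 0.0043, 0.0002] [0.0003, -0.0002, -0.0002]
[-0.0715, 0.0043, 0.0002] [0.0003, -0.0002, -0.0002]
[-0.0715, 0.0043, 0.0002] [0.0003, -0.0002, -0.0002]
[-0.0715, 0.0043, 0.0002] [0.0003, -0.0002, -0.0002]
```

View pics/w8.png

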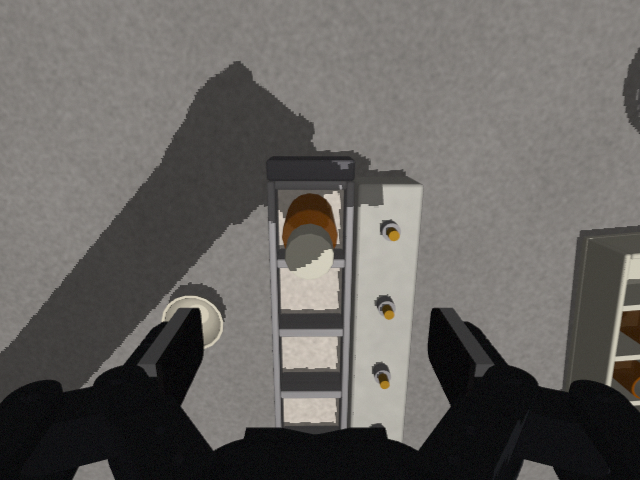

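>>> carry_out([
  [[-0.04,0.003,0],[0,0,0],1],
  [[-0.07,0.004,0],[0,0,0],1],
  [[-0.08,0.005,0],[0,0,0],1],
  [[-0.08,0.005,0],[0,0,0],1],
  [[-0.08,0.005,0],[0,0,0],1],
])

```text
time: 10.7
eef_pos: [0.5241, 0.0904, 0.1469]
ee_rot: [-0.001, 0.737, 0.675, -0.001]
wrist_force: [0.9, -0.2, -0.4]
finger_gap: 0.0855
```

>>> carry_out([
  [[-0.08,0.005,0],[0,0,0],1],
  [[-0.08,0.005,0],[0,0,0],1],
  [[-0.07,0.004,0],[0,0,0],1],
  [[-0.06,0.004,0],[0,0,0],1],
  [[-0.05,0.003,0],[0,0,0],1],
])

```text
time: 11.2
eef_pos: [0.5184, -0.1148, 0.1469]
ee_rot: [-0.001, 0.739, 0.674, -0.001]
wrist_force: [0.7, 1.5, -0.1]
finger_gap: 0.0856
```

>>> carry_out([
  [[-0.05,0.003,0],[0,0,0],1],
  [[-0.03,0.002,0],[0,0,0],1],
  [[-0.016,0,0],[0,0,0],1],
  [[0,0,0],[0,0,0],1],
  [[0,0,0],[0,0,0],1],
])

```text
time: 11.7
eef_pos: [0.5178, -0.1679, 0.1477]
ee_rot: [-0.001, 0.737, 0.676, 0.0]
wrist_force: [0.3, -0.9, 0.2]
finger_gap: 0.0854
```

```bash
python3 look.py w9
python3 - <<'E'
from h import *
plan([.5210,-.1687,.047],[.996,-.085,0],n=1)
E
```

```text
px [319. 256.] 1939 mean [ 0.5205 -0.1676  0.116 ] mid [ 0.5204 -0.1684  0.1152] ext [0.0292 0.0294 0.0061]
px [326. 353.] 1593 mean [ 0.5191 -0.2327  0.1159] mid [ 0.519  -0.2336  0.1152] ext [0.0292 0.0302 0.0063]
px [327. 424.] 557 mean [ 0.5158 -0.2878  0.1153] mid [ 0.5163 -0.2883  0.1149] ext [0.0281 0.0126 0.0057]
t 11.75 pos [ 0.5181 -0.1674  0.1478] rows 1 rot [-0.04 -0.07 -0.04] gap 0.08511359916517838 F [ 0.3 -0.   0.5]
[-0.0019, 0.0051, 0.1681] [-0.0004, -0.0007, -0.0004]
```

>>> carry_out([
  [[-0.001,0.005,0.03],[0,0,0],1],
  [[0,0,0.05],[0,0,0],1],
  [[0,0,0.05],[0,0,0],1],
  [[0,0,0.03],[0,0,0],1],
  [[0,0,0.007],[0,0,0],1],
])

```text
time: 12.25
eef_pos: [0.5189, -0.1676, 0.0455]
ee_rot: [-0.003, 0.737, 0.676, -0.001]
wrist_force: [-0.4, -0.1, -0.5]
finger_gap: 0.0853
```

>>> carry_out([
  [[0,0,0],[0,0,0],1],
  [[0,0,0],[0,0,0],1],
])

```text
time: 12.45
eef_pos: [0.5224, -0.1697, 0.0492]
ee_rot: [0.001, 0.737, 0.676, 0.001]
wrist_force: [-1.2, -0.3, 0.1]
finger_gap: 0.0854
```

>>> carry_out([
  [[0,0,0],[0,0,0],0.5],
  [[0,0,0],[0,0,0],0.2],
  [[0,0,0],[0,0,0],0],
  [[0,0,0],[0,0,0],0],
  [[0,0,0],[0,0,0],0],
])

```text
time: 12.95
eef_pos: [0.5212, -0.1705, 0.0486]
ee_rot: [0.0, 0.738, 0.675, -0.0]
wrist_force: [-0.7, 0.5, 4.1]
finger_gap: 0.0289
```

>>> carry_out([
  [[0,0,0],[0,0,0],0],
  [[0,0,0],[0,0,0],0],
  [[0,0,0],[0,0,0],0],
])

```text
time: 13.25
eef_pos: [0.5212, -0.1705, 0.0485]
ee_rot: [0.0, 0.738, 0.675, -0.0]
wrist_force: [-2.3, 0.0, 5.2]
finger_gap: 0.029
```

>>> carry_out([
  [[0,0,-0.015],[0,0,0],0],
  [[0,0,-0.03],[0,0,0],0],
  [[0,0,-0.04],[0,0,0],0],
  [[0,0,-0.04],[0,0,0],0],
  [[0,0,0],[0,0,0],0],
])

```text
time: 13.75
eef_pos: [0.5243, -0.1709, 0.1266]
ee_rot: [0.003, 0.738, 0.675, 0.002]
wrist_force: [1.1, -0.5, -0.6]
finger_gap: 0.0287
```

>>> carry_out([
  [[0.02,-0.001,0],[0,0,0],0],
  [[0.04,-0.003,0],[0,0,0],0],
  [[0.05,-0.003,0],[0,0,0],0],
  [[0.05,-0.004,0],[0,0,0],0],
  [[0.05,-0.004,0],[0,0,0],0],
])

```text
time: 14.25
eef_pos: [0.5212, -0.0416, 0.1209]
ee_rot: [-0.002, 0.737, 0.675, -0.001]
wrist_force: [0.8, -0.7, -0.8]
finger_gap: 0.029
```

>>> carry_out([
  [[0.06,-0.004,0],[0,0,0],0],
  [[0.06,-0.004,0],[0,0,0],0],
  [[0.06,-0.004,0],[0,0,0],0],
  [[0.06,-0.004,0],[0,0,0],0],
  [[0.06,-0.004,0],[0,0,0],0],
])

```text
time: 14.75
eef_pos: [0.5247, 0.1384, 0.1209]
ee_rot: [-0.001, 0.737, 0.676, -0.001]
wrist_force: [0.4, 0.6, -1.1]
finger_gap: 0.0285
```

>>> carry_out([
  [[0.05,-0.004,0],[0,0,0],0],
  [[0.045,-0.003,0],[0,0,0],0],
  [[0.035,-0.003,0],[0,0,0],0],
  [[0.025,-0.001,0],[0,0,0],0],
  [[0.01,0,0],[0,0,0],0],
])

```text
time: 15.25
eef_pos: [0.5274, 0.2379, 0.1217]
ee_rot: [-0.001, 0.736, 0.677, -0.001]
wrist_force: [-0.9, -0.4, -1.4]
finger_gap: 0.0294
```

>>> carry_out([
  [[0,0,0],[0,0,0],0],
  [[0,0,0],[0,0,0],0],
  [[0,0,0],[0,0,0],0],
])

```text
time: 15.55
eef_pos: [0.5296, 0.2335, 0.1226]
ee_rot: [0.0, 0.738, 0.674, -0.001]
wrist_force: [-0.3, -0.8, -1.3]
finger_gap: 0.0289
```

```bash
cat > chk.py <<'E'
import sys
from h import *
# held bottle & loader check; args: name place(1-4)
import subprocess
o=bot.observe();im,d=bot.get_image("wrist");cv2.imwrite(f"pics/{sys.argv[1]}.png",im[:,:,::-1])
P=cloud("wrist",d,o);P[d<.05]=np.nan
k=int(sys.argv[2]);L=np.array([.5227,.206])+np.array([.0889,.996])*(-.096+.064*(k-1))
x,y=o["eef_pos"][:2];zb=o["eef_pos"][2]-.048
s=(abs(P[...,0]-x)<.022)&(P[...,1]>y)&(P[...,1]<y+.03)
for z in (.035,.05,.065):
    t=P[s&(abs(P[...,2]-z-zb)<.004)]
    if len(t): print(z,len(t),"x mid",(t[:,0].max()+t[:,0].min())/2,"front y - .02",np.nanpercentile(t[:,1],98)-.02)
print("place",L.round(4));plan([L[0],L[1],.048],[.996,-.085,0],n=1,o=o)
E
python3 chk.py w10 3
```

```text
0.035 268 x mid 0.5301062341649903 front y - .02 0.23515088493670752
0.05 323 x mid 0.5298301742833489 front y - .02 0.23506948605765873
0.065 421 x mid 0.5295884065811387 front y - .02 0.23516321276982108
place [0.5255 0.2379]
t 15.55 pos [0.5296 0.2335 0.1226] rows 1 rot [-0.02  0.08 -0.33] gap 0.028915179565407362 F [-0.3 -0.8 -1.3]
[0.0067, -0.0073, 0.1244] [-0.0002, 0.0009, -0.0036]
```

View pics/w10.png

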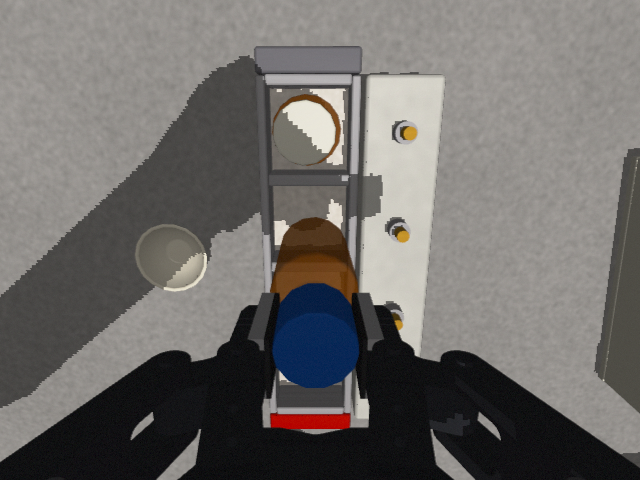

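>>> carry_out([
  [[0.004,-0.007,0.02],[0,0,0],0],
  [[0,0,0.035],[0,0,0],0],
  [[0,0,0.035],[0,0,0],0],
  [[0,0,0.02],[0,0,0],0],
  [[0,0,0.008],[0,0,0],0],
])

```text
time: 16.1
eef_pos: [0.5237, 0.2373, 0.0501]
ee_rot: [-0.001, 0.738, 0.675, -0.002]
wrist_force: [-0.3, -0.3, -0.5]
finger_gap: 0.0291
```

>>> carry_out([
  [[0,0,0.003],[0,0,0],0],
  [[0,0,0.001],[0,0,0],0],
  [[0,0,0],[0,0,0],0],
  [[0,0,0],[0,0,0],0],
])

```text
time: 16.5
eef_pos: [0.5261, 0.2387, 0.0507]
ee_rot: [0.0, 0.738, 0.675, 0.001]
wrist_force: [-0.5, -0.3, -1.6]
finger_gap: 0.0287
```

>>> carry_out([
  [[0,0,0.002],[0,0,0],0],
  [[0,0,0.002],[0,0,0],0],
  [[0,0,0],[0,0,0],0],
  [[0,0,0],[0,0,0],0],
])

```text
time: 16.9
eef_pos: [0.5259, 0.2389, 0.0485]
ee_rot: [0.0, 0.738, 0.675, 0.001]
wrist_force: [-2.3, -0.7, 5.9]
finger_gap: 0.029
```

Contact; release and rise.

>>> carry_out([
  [[0,0,0],[0,0,0],0.4],
  [[0,0,0],[0,0,0],0.6],
  [[0,0,0],[0,0,0],0.8],
  [[0,0,0],[0,0,0],0.8],
  [[0,0,0],[0,0,0],0.8],
])

```text
time: 17.4
eef_pos: [0.5252, 0.2382, 0.0472]
ee_rot: [-0.0, 0.738, 0.675, -0.0]
wrist_force: [-0.8, 0.2, 0.0]
finger_gap: 0.0688
```

>>> carry_out([
  [[0,0,-0.02],[0,0,0],1],
  [[0,0,-0.05],[0,0,0],1],
  [[0,0,-0.06],[0,0,0],1],
  [[0,0,-0.04],[0,0,0],1],
  [[0,0,0],[0,0,0],1],
])

```text
time: 17.9
eef_pos: [0.5287, 0.2406, 0.155]
ee_rot: [0.002, 0.738, 0.675, 0.005]
wrist_force: [0.8, 0.3, 0.7]
finger_gap: 0.0852
```

```bash
python3 look.py w11
python3 - <<'E'
from h import *
plan([.519,-.2336,.150],[.996,-.085,0],n=1)
E
```

```text
px [308. 144.] 2284 mean [0.5313 0.3038 0.1161] mid [0.5314 0.3035 0.1161] ext [0.0295 0.0291 0.0052]
px [308. 252.] 1838 mean [0.5255 0.2415 0.116 ] mid [0.5254 0.2407 0.115 ] ext [0.0296 0.0298 0.0059]
t 17.95 pos [0.5272 0.2395 0.1526] rows 1 rot [ 0.31 -0.15 -0.17] gap 0.08532623956971039 F [-0.1 -0.1 -0.4]
[-0.7867, 0.0558, 0.0027] [0.0034, -0.0016, -0.0019]
```

>>> carry_out([
  [[-0.04,0.003,0],[0,0,0],1],
  [[-0.07,0.005,0],[0,0,0],1],
  [[-0.08,0.006,0],[0,0,0],1],
  [[-0.08,0.006,0],[0,0,0],1],
  [[-0.08,0.006,0],[0,0,0],1],
])

```text
time: 18.45
eef_pos: [0.5209, 0.0258, 0.1484]
ee_rot: [-0.001, 0.737, 0.675, -0.001]
wrist_force: [1.0, 0.3, -0.6]
finger_gap: 0.0854
```

>>> carry_out([
  [[-0.08,0.006,0],[0,0,0],1],
  [[-0.08,0.006,0],[0,0,0],1],
  [[-0.07,0.005,0],[0,0,0],1],
  [[-0.06,0.005,0],[0,0,0],1],
  [[-0.05,0.004,0],[0,0,0],1],
])

```text
time: 18.95
eef_pos: [0.5181, -0.1796, 0.1482]
ee_rot: [-0.001, 0.739, 0.674, -0.001]
wrist_force: [0.3, 0.2, -0.1]
finger_gap: 0.0853
```

>>> carry_out([
  [[-0.05,0.003,0],[0,0,0],1],
  [[-0.03,0.002,0],[0,0,0],1],
  [[-0.016,0,0],[0,0,0],1],
  [[0,0,0],[0,0,0],1],
  [[0,0,0],[0,0,0],1],
])

```text
time: 19.45
eef_pos: [0.5176, -0.2328, 0.1488]
ee_rot: [-0.001, 0.737, 0.676, 0.0]
wrist_force: [0.7, 0.7, 0.9]
finger_gap: 0.0852
```

```bash
python3 look.py w12
python3 - <<'E'
from h import *
plan([.519,-.2336,.048],[.996,-.085,0],n=1)
E
```

```text
px [317. 256.] 1928 mean [ 0.5192 -0.2333  0.116 ] mid [ 0.5192 -0.2341  0.1152] ext [0.0292 0.03   0.0064]
px [322. 350.] 1580 mean [ 0.5165 -0.296   0.1159] mid [ 0.5164 -0.2974  0.115 ] ext [0.029  0.0302 0.0059]
t 19.5 pos [ 0.5179 -0.2323  0.1491] rows 1 rot [-0.04 -0.07 -0.04] gap 0.08560445835809524 F [-0.5  0.   0.1]
[-0.0021, 0.0021, 0.1685] [-0.0004, -0.0008, -0.0004]
```

>>> carry_out([
  [[0.001,0.001,0.03],[0,0,0],1],
  [[0,0,0.05],[0,0,0],1],
  [[0,0,0.05],[0,0,0],1],
  [[0,0,0.03],[0,0,0],1],
  [[0,0,0.009],[0,0,0],1],
])

```text
time: 20.0
eef_pos: [0.5166, -0.2309, 0.0455]
ee_rot: [-0.003, 0.737, 0.676, -0.001]
wrist_force: [-0.8, -0.2, -0.6]
finger_gap: 0.0854
```

>>> carry_out([
  [[0,0,0],[0,0,0],1],
  [[0,0,0],[0,0,0],1],
])

```text
time: 20.2
eef_pos: [0.5197, -0.2335, 0.0492]
ee_rot: [0.001, 0.737, 0.676, 0.001]
wrist_force: [0.2, 0.2, 0.3]
finger_gap: 0.0855
```

>>> carry_out([
  [[0,0,0],[0,0,0],0.5],
  [[0,0,0],[0,0,0],0.2],
  [[0,0,0],[0,0,0],0],
  [[0,0,0],[0,0,0],0],
  [[0,0,0],[0,0,0],0],
])

```text
time: 20.7
eef_pos: [0.5189, -0.2342, 0.0486]
ee_rot: [0.0, 0.738, 0.675, 0.0]
wrist_force: [-0.8, -0.1, 3.2]
finger_gap: 0.0287
```

>>> carry_out([
  [[0,0,0],[0,0,0],0],
  [[0,0,0],[0,0,0],0],
  [[0,0,0],[0,0,0],0],
])

```text
time: 21.0
eef_pos: [0.5189, -0.2342, 0.0486]
ee_rot: [0.0, 0.738, 0.675, 0.0]
wrist_force: [-0.6, -0.1, 5.7]
finger_gap: 0.0287
```

>>> carry_out([
  [[0,0,-0.015],[0,0,0],0],
  [[0,0,-0.03],[0,0,0],0],
  [[0,0,-0.04],[0,0,0],0],
  [[0,0,-0.04],[0,0,0],0],
  [[0,0,0],[0,0,0],0],
])

```text
time: 21.5
eef_pos: [0.5212, -0.2347, 0.1264]
ee_rot: [0.003, 0.738, 0.675, 0.001]
wrist_force: [0.7, -0.4, -0.7]
finger_gap: 0.029
```

>>> carry_out([
  [[0.02,-0.002,0],[0,0,0],0],
  [[0.04,-0.004,0],[0,0,0],0],
  [[0.05,-0.005,0],[0,0,0],0],
  [[0.05,-0.005,0],[0,0,0],0],
  [[0.05,-0.005,0],[0,0,0],0],
])

```text
time: 22.0
eef_pos: [0.5147, -0.1047, 0.1208]
ee_rot: [-0.002, 0.737, 0.675, -0.001]
wrist_force: [0.9, 0.1, -1.1]
finger_gap: 0.0288
```

>>> carry_out([
  [[0.06,-0.005,0],[0,0,0],0],
  [[0.06,-0.005,0],[0,0,0],0],
  [[0.06,-0.005,0],[0,0,0],0],
  [[0.06,-0.005,0],[0,0,0],0],
  [[0.06,-0.005,0],[0,0,0],0],
])

```text
time: 22.5
eef_pos: [0.5152, 0.0754, 0.1209]
ee_rot: [-0.001, 0.737, 0.676, -0.002]
wrist_force: [0.4, -0.2, -0.6]
finger_gap: 0.0289
```

>>> carry_out([
  [[0.05,-0.005,0],[0,0,0],0],
  [[0.045,-0.004,0],[0,0,0],0],
  [[0.035,-0.003,0],[0,0,0],0],
  [[0.025,-0.002,0],[0,0,0],0],
  [[0.014,-0.001,0],[0,0,0],0],
])

```text
time: 23.0
eef_pos: [0.5151, 0.1776, 0.1211]
ee_rot: [-0.001, 0.736, 0.677, -0.001]
wrist_force: [0.0, -0.3, -1.1]
finger_gap: 0.0288
```

>>> carry_out([
  [[0,0,0],[0,0,0],0],
  [[0,0,0],[0,0,0],0],
  [[0,0,0],[0,0,0],0],
])

```text
time: 23.3
eef_pos: [0.5177, 0.1735, 0.1224]
ee_rot: [0.0, 0.738, 0.674, -0.001]
wrist_force: [-0.1, -0.0, -0.8]
finger_gap: 0.0292
```

```bash
python3 chk.py w13 2
```

```text
0.035 274 x mid 0.5189619742453999 front y - .02 0.17315919369292723
0.05 341 x mid 0.5189999346083245 front y - .02 0.17325158908320903
0.065 437 x mid 0.5189398904926339 front y - .02 0.1731818899841148
place [0.5199 0.1741]
t 23.3 pos [0.5177 0.1735 0.1224] rows 1 rot [-0.05  0.07 -0.3 ] gap 0.029202652652777793 F [-0.1 -0.  -0.8]
[0.0016, 0.0035, 0.124] [-0.0006, 0.0008, -0.0033]
```

View pics/w13.png

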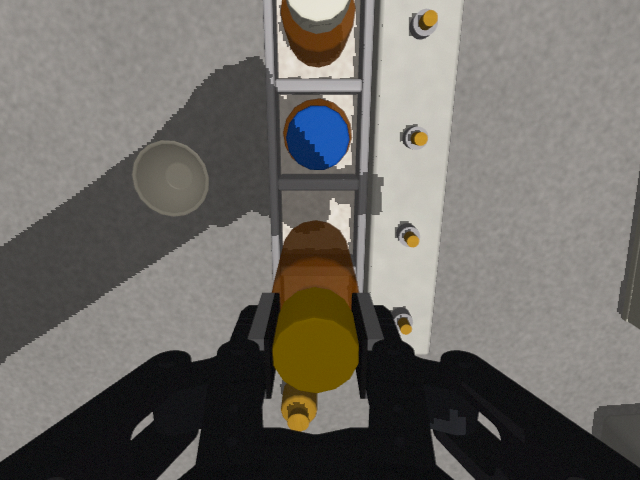

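Yellow is held over pocket 2 (blue and white standing beyond). Lower: about 0.123.

>>> carry_out([
  [[-0.001,0.001,0.02],[0,0,0],0],
  [[0,0,0.035],[0,0,0],0],
  [[0,0,0.035],[0,0,0],0],
  [[0,0,0.02],[0,0,0],0],
  [[0,0,0.009],[0,0,0],0],
])

```text
time: 23.85
eef_pos: [0.5171, 0.1734, 0.0496]
ee_rot: [-0.001, 0.738, 0.675, -0.002]
wrist_force: [-0.5, -0.1, -1.0]
finger_gap: 0.0289
```

>>> carry_out([
  [[0,0,0.004],[0,0,0],0],
  [[0,0,0.002],[0,0,0],0],
  [[0,0,0],[0,0,0],0],
  [[0,0,0],[0,0,0],0],
])

```text
time: 24.25
eef_pos: [0.5194, 0.1747, 0.0487]
ee_rot: [0.001, 0.738, 0.675, 0.001]
wrist_force: [0.3, 0.0, -0.5]
finger_gap: 0.0291
```

>>> carry_out([
  [[0,0,0.002],[0,0,0],0],
  [[0,0,0],[0,0,0],0],
  [[0,0,0],[0,0,0],0],
])

```text
time: 24.55
eef_pos: [0.5195, 0.1749, 0.0486]
ee_rot: [0.001, 0.738, 0.675, 0.001]
wrist_force: [-1.4, -0.2, 6.1]
finger_gap: 0.0292
```

>>> carry_out([
  [[0,0,0],[0,0,0],0.4],
  [[0,0,0],[0,0,0],0.6],
  [[0,0,0],[0,0,0],0.8],
  [[0,0,0],[0,0,0],0.8],
  [[0,0,0],[0,0,0],0.8],
])

```text
time: 25.05
eef_pos: [0.5184, 0.1744, 0.0466]
ee_rot: [-0.0, 0.738, 0.675, -0.0]
wrist_force: [-0.1, -0.3, 0.8]
finger_gap: 0.068
```

>>> carry_out([
  [[0,0,-0.02],[0,0,0],1],
  [[0,0,-0.05],[0,0,0],1],
  [[0,0,-0.06],[0,0,0],1],
  [[0,0,-0.04],[0,0,0],1],
  [[0,0,0],[0,0,0],1],
])

```text
time: 25.55
eef_pos: [0.522, 0.1763, 0.1542]
ee_rot: [0.002, 0.738, 0.675, 0.004]
wrist_force: [0.7, 0.4, 0.7]
finger_gap: 0.0851
```

```bash
python3 look.py w14
python3 - <<'E'
from h import *
plan([.5164,-.2974,.150],[.996,-.089,0],n=1)
E
```

```text
px [310.  20.] 2245 mean [0.531  0.2998 0.1161] mid [0.5315 0.2993 0.1153] ext [0.0294 0.0213 0.0065]
px [309. 141.] 2314 mean [0.5254 0.2409 0.1161] mid [0.5255 0.2406 0.1159] ext [0.0293 0.0293 0.0056]
px [311. 254.] 1832 mean [0.52   0.1758 0.116 ] mid [0.5199 0.1751 0.1153] ext [0.029  0.0297 0.0065]
t 25.6 pos [0.5205 0.1754 0.1519] rows 1 rot [ 0.32 -0.1   0.06] gap 0.08543823480417238 F [ 0.3 -0.2 -1.8]
[-0.7856, 0.0626, 0.002] [0.0035, -0.0011, 0.0006]
```

Yellow placed well (.520,.175). Now green.

>>> carry_out([
  [[-0.04,0.003,0],[0,0,0],1],
  [[-0.07,0.006,0],[0,0,0],1],
  [[-0.08,0.006,0],[0,0,0],1],
  [[-0.08,0.006,0],[0,0,0],1],
  [[-0.08,0.006,0],[0,0,0],1],
])

```text
time: 26.1
eef_pos: [0.5146, -0.0379, 0.1478]
ee_rot: [-0.001, 0.737, 0.675, -0.001]
wrist_force: [0.8, 0.6, 0.7]
finger_gap: 0.0857
```

>>> carry_out([
  [[-0.08,0.006,0],[0,0,0],1],
  [[-0.08,0.006,0],[0,0,0],1],
  [[-0.07,0.006,0],[0,0,0],1],
  [[-0.06,0.005,0],[0,0,0],1],
  [[-0.05,0.004,0],[0,0,0],1],
])

```text
time: 26.6
eef_pos: [0.5124, -0.2435, 0.1475]
ee_rot: [-0.001, 0.739, 0.674, -0.001]
wrist_force: [0.5, 0.5, -0.1]
finger_gap: 0.0855
```

>>> carry_out([
  [[-0.05,0.004,0],[0,0,0],1],
  [[-0.03,0.002,0],[0,0,0],1],
  [[-0.016,0,0],[0,0,0],1],
  [[0,0,0],[0,0,0],1],
  [[0,0,0],[0,0,0],1],
])

```text
time: 27.1
eef_pos: [0.513, -0.2964, 0.1485]
ee_rot: [-0.001, 0.737, 0.676, 0.0]
wrist_force: [0.2, 0.3, -0.2]
finger_gap: 0.0853
```

```bash
python3 look.py w15
python3 - <<'E'
from h import *
plan([.5164,-.2974,.048],[.996,-.089,0],n=1)
E
```

```text
px [321. 256.] 1934 mean [ 0.5165 -0.2965  0.116 ] mid [ 0.5165 -0.2973  0.1152] ext [0.0292 0.0294 0.0063]
t 27.15 pos [ 0.5133 -0.296   0.1486] rows 1 rot [-0.02 -0.08  0.22] gap 0.08528038446649742 F [0.6 0.4 0.7]
[-0.0022, 0.0055, 0.1677] [-0.0002, -0.0009, 0.0024]
```

>>> carry_out([
  [[0.001,0.005,0.03],[0,0,0],1],
  [[0,0,0.05],[0,0,0],1],
  [[0,0,0.05],[0,0,0],1],
  [[0,0,0.03],[0,0,0],1],
  [[0,0,0.009],[0,0,0],1],
])

```text
time: 27.65
eef_pos: [0.5142, -0.2949, 0.0449]
ee_rot: [-0.003, 0.737, 0.676, -0.0]
wrist_force: [-1.0, 0.3, -0.7]
finger_gap: 0.0855
```

>>> carry_out([
  [[0,0,0],[0,0,0],1],
  [[0,0,0],[0,0,0],1],
])

```text
time: 27.85
eef_pos: [0.5171, -0.2978, 0.0487]
ee_rot: [0.001, 0.737, 0.676, 0.001]
wrist_force: [0.5, 0.0, -0.1]
finger_gap: 0.0853
```

>>> carry_out([
  [[0,0,0],[0,0,0],0.5],
  [[0,0,0],[0,0,0],0.2],
  [[0,0,0],[0,0,0],0],
  [[0,0,0],[0,0,0],0],
  [[0,0,0],[0,0,0],0],
])

```text
time: 28.35
eef_pos: [0.5162, -0.2985, 0.0481]
ee_rot: [0.001, 0.738, 0.675, 0.0]
wrist_force: [-0.0, 1.1, 2.6]
finger_gap: 0.0286
```

>>> carry_out([
  [[0,0,0],[0,0,0],0],
  [[0,0,0],[0,0,0],0],
  [[0,0,0],[0,0,0],0],
])

```text
time: 28.65
eef_pos: [0.5162, -0.2985, 0.048]
ee_rot: [0.0, 0.738, 0.675, 0.0]
wrist_force: [0.2, 0.6, 5.7]
finger_gap: 0.0287
```

>>> carry_out([
  [[0,0,-0.015],[0,0,0],0],
  [[0,0,-0.03],[0,0,0],0],
  [[0,0,-0.04],[0,0,0],0],
  [[0,0,-0.04],[0,0,0],0],
  [[0,0,0],[0,0,0],0],
])

```text
time: 29.15
eef_pos: [0.5185, -0.2992, 0.1259]
ee_rot: [0.003, 0.738, 0.675, 0.001]
wrist_force: [1.4, -0.8, -1.3]
finger_gap: 0.029
```

>>> carry_out([
  [[0.02,-0.002,0],[0,0,0],0],
  [[0.04,-0.004,0],[0,0,0],0],
  [[0.05,-0.005,0],[0,0,0],0],
  [[0.05,-0.005,0],[0,0,0],0],
  [[0.05,-0.005,0],[0,0,0],0],
])

```text
time: 29.65
eef_pos: [0.5121, -0.1687, 0.1201]
ee_rot: [-0.002, 0.737, 0.675, -0.001]
wrist_force: [0.2, -0.2, -0.9]
finger_gap: 0.029
```

>>> carry_out([
  [[0.06,-0.005,0],[0,0,0],0],
  [[0.06,-0.005,0],[0,0,0],0],
  [[0.06,-0.005,0],[0,0,0],0],
  [[0.06,-0.005,0],[0,0,0],0],
  [[0.06,-0.005,0],[0,0,0],0],
])

```text
time: 30.15
eef_pos: [0.5125, 0.0114, 0.1203]
ee_rot: [-0.002, 0.737, 0.676, -0.001]
wrist_force: [0.5, 0.9, -1.3]
finger_gap: 0.0288
```

>>> carry_out([
  [[0.05,-0.005,0],[0,0,0],0],
  [[0.045,-0.004,0],[0,0,0],0],
  [[0.035,-0.003,0],[0,0,0],0],
  [[0.025,-0.002,0],[0,0,0],0],
  [[0.014,-0.001,0],[0,0,0],0],
])

```text
time: 30.65
eef_pos: [0.5125, 0.1135, 0.1206]
ee_rot: [-0.002, 0.736, 0.677, -0.001]
wrist_force: [0.2, -0.0, -1.7]
finger_gap: 0.0288
```

>>> carry_out([
  [[0,0,0],[0,0,0],0],
  [[0,0,0],[0,0,0],0],
  [[0,0,0],[0,0,0],0],
])

```text
time: 30.95
eef_pos: [0.5149, 0.1093, 0.1218]
ee_rot: [-0.0, 0.738, 0.674, -0.001]
wrist_force: [-0.2, -0.5, -1.3]
finger_gap: 0.0289
```

```bash
python3 chk.py w16 1
```

```text
0.035 274 x mid 0.5158365655907864 front y - .02 0.11003093707747123
0.05 348 x mid 0.5159549330986716 front y - .02 0.1099849368909545
0.065 434 x mid 0.5160163414738126 front y - .02 0.11003373336351453
place [0.5142 0.1104]
t 30.95 pos [0.5149 0.1093 0.1218] rows 1 rot [-0.05  0.06 -0.29] gap 0.02891947661694733 F [-0.2 -0.5 -1.3]
[0.0018, -0.0013, 0.1231] [-0.0006, 0.0006, -0.0033]
```

View pics/w16.png

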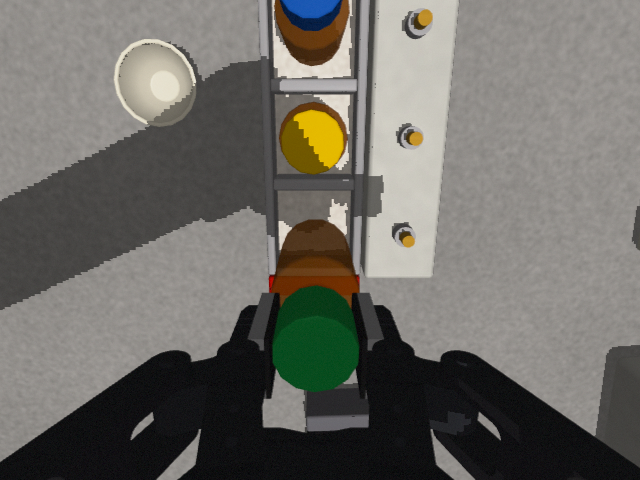

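>>> carry_out([
  [[0,-0.003,0.02],[0,0,0],0],
  [[0,0,0.035],[0,0,0],0],
  [[0,0,0.035],[0,0,0],0],
  [[0,0,0.02],[0,0,0],0],
  [[0,0,0.009],[0,0,0],0],
])

```text
time: 31.5
eef_pos: [0.5119, 0.1102, 0.049]
ee_rot: [-0.001, 0.738, 0.675, -0.001]
wrist_force: [-0.6, -1.2, -0.3]
finger_gap: 0.0289
```

>>> carry_out([
  [[0,0,0.004],[0,0,0],0],
  [[0,0,0.002],[0,0,0],0],
  [[0,0,0.001],[0,0,0],0],
  [[0,0,0],[0,0,0],0],
  [[0,0,0],[0,0,0],0],
])

```text
time: 32.0
eef_pos: [0.5138, 0.1113, 0.048]
ee_rot: [0.0, 0.738, 0.675, 0.0]
wrist_force: [-2.6, -0.1, 5.6]
finger_gap: 0.0292
```

>>> carry_out([
  [[0,0,0],[0,0,0],0.4],
  [[0,0,0],[0,0,0],0.6],
  [[0,0,0],[0,0,0],0.8],
  [[0,0,0],[0,0,0],0.8],
  [[0,0,0],[0,0,0],0.8],
])

```text
time: 32.5
eef_pos: [0.5135, 0.111, 0.0467]
ee_rot: [-0.0, 0.738, 0.675, 0.0]
wrist_force: [1.2, 0.4, -0.3]
finger_gap: 0.0687
```

>>> carry_out([
  [[0,0,-0.02],[0,0,0],1],
  [[0,0,-0.05],[0,0,0],1],
  [[0,0,-0.06],[0,0,0],1],
  [[0,0,-0.05],[0,0,0],1],
  [[0,0,-0.03],[0,0,0],1],
])

```text
time: 33.0
eef_pos: [0.5152, 0.1119, 0.1767]
ee_rot: [0.001, 0.737, 0.675, 0.002]
wrist_force: [0.2, 0.4, 0.3]
finger_gap: 0.0857
```

>>> carry_out([
  [[-0.05,0.004,0],[0,0,0],1],
  [[-0.07,0.006,0],[0,0,0],1],
  [[-0.07,0.006,0],[0,0,0],1],
  [[-0.05,0.004,0],[0,0,0],1],
  [[-0.03,0,0],[0,0,0],1],
])

```text
time: 33.5
eef_pos: [0.5111, -0.0552, 0.1737]
ee_rot: [0.001, 0.739, 0.674, -0.0]
wrist_force: [0.3, -0.3, -0.8]
finger_gap: 0.0855
```

>>> carry_out([
  [[-0.05,0,0],[0,0,0],1],
  [[-0.05,0,0],[0,0,0],1],
  [[0,0,0],[0,0,0],1],
  [[0,0,0],[0,0,0],1],
  [[0,0,0],[0,0,0],1],
])

```text
time: 34.0
eef_pos: [0.5062, -0.1096, 0.1733]
ee_rot: [-0.0, 0.737, 0.676, 0.001]
wrist_force: [1.0, 0.1, 0.4]
finger_gap: 0.0853
```

Run:
```python
from h import *
im,d=bot.get_image("top");P=cloud("top",d);P[d<.1]=np.nan
cv2.imwrite("pics/top2.png",im[:,:,::-1])
m=((P[...,2]>.112)&(P[...,2]<.125)).astype(np.uint8);n,l,s,c=cv2.connectedComponentsWithStats(m)
L=np.array([.5227,.206]);ax=np.array([.0889,.996]);nx=np.array([.996,-.0889])
for i in range(1,n):
    if s[i,4]>100 and c[i][0]<310:
        t=P[l==i].mean(0);e=t[:2]-L;print(c[i].round(),im[int(c[i][1]),int(c[i][0])],t.round(4),"loader xy",(e@nx).round(4),(e@ax).round(4))
for n,(u,v) in dict(weight=(321,239),dish=(214,278)).items():
    w=P[v-16:v+17,u-16:u+17].reshape(-1,3);t=w[(w[:,2]>.012)&(w[:,2]<.06)];print(n,t.mean(0))
im,d=bot.get_image("scene");cv2.imwrite("pics/s5.png",im[:,:,::-1]);print(bot.observe()["eef_pos"])
```

```text
[153. 213.] [205 205 196] [0.5299 0.3023 0.1172] loader xy -0.0014 0.0966
[189. 216.] [ 63  88 152] [0.5239 0.2393 0.1174] loader xy -0.0018 0.0332
[226. 218.] [199 169  89] [0.5186 0.1739 0.1174] loader xy -0.0013 -0.0324
[261. 221.] [ 86 154 100] [0.5128 0.1114 0.1174] loader xy -0.0015 -0.0951
weight [0.48672672 0.0102256  0.03347352]
dish [0.41612196 0.22000776 0.0192069 ]
[ 0.50614185 -0.10931402  0.17309694]
```

View pics/top2.png

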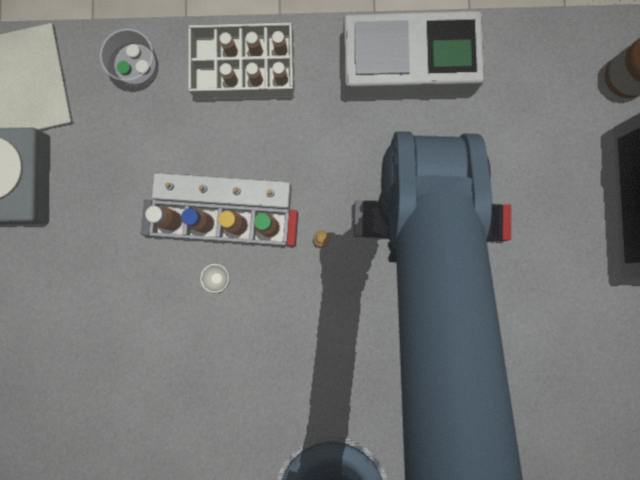

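View pics/s5.png

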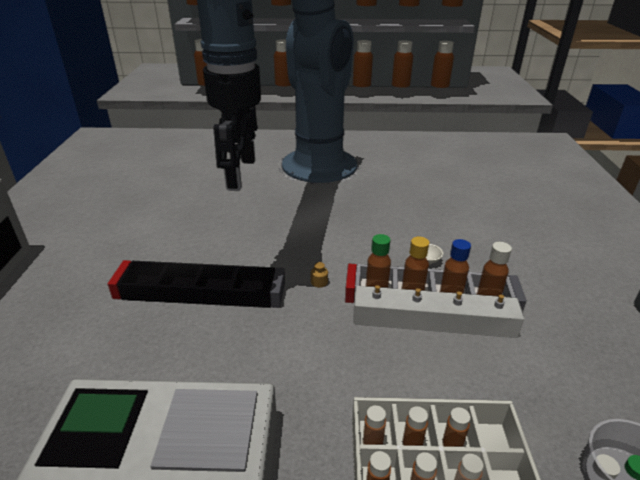

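All four bottles stand upright in the loading rack. Counted from its red end they run green, yellow, blue, white, each within 2 mm of its pocket centre. The weight and dish have not moved, and the arm is clear.

```bash
python3 -c "
from workcell import bot
print(bot.job_done())"
```

```text
the job is handed in; nothing more can be done
None
```

I moved all four bottles by their caps into the loading rack, in the order white, blue, yellow, green, and handed the job in at about 34 s. Both racks have their red end on the robot's right, and counted from it the loading rack now holds green, yellow, blue, white, as in the prep rack.

- **Last checks:** the top camera puts each bottle within about 2 mm of its pocket centre. The cap tops are at about 0.117 m, so the bottles are upright on the floors. The weight and dish read within 0.5 mm of their starting positions, and the arm is clear of everything.
- **First grasp missed:** the fingers closed above the white cap without moving the bottle. The cameras showed the fingertips about 35 mm higher than the reported TCP and given finger length imply, so I lowered every grasp by that much, and each then closed on the cap at a 29 mm opening.
- **Camera disagreement:** the top and wrist cameras differed by about 1–2 mm in x, well inside the 14 mm tolerance.

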